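Set the bamboo-strip gauge with its sunken knob

ROBOT

A 6-joint arm with a two-finger parallel gripper is mounted at the origin on the work surface. World frame = base frame: x ahead of the robot, y to its left, z up, the work surface at z = 0. Lengths are in m, angles in degrees, forces in N, time in s.
With the tool pointing down it reaches from about 0.4 to 0.825 m from the base axis. Payload 7 kg.
Tool frame: the origin (TCP) lies at the very end of the fingers, on their centre line; the grasp point (between the pads) lies 19 mm behind it (ctrl.grip_depth is the z of the grasp point in the tool frame, in m); z points along the fingers, y is the direction in which the jaws open and shut (so a half turn about z gives the same grasp; the last joint's range is limited). The gripper opens to 88 mm and grips with 3 to 60 N. Pads are 19 mm wide; open, the fingers measure 130 mm over their backs; the gripper's body (78 mm by 193 mm) begins 47 mm behind the grasp point.
Start: joints at [-55.399, 20.546, 0.682, 0, -70.136, -16.507], TCP at [0.21, -0.642, 0.227] pointing down, gripper open.
Joint ranges: [-176.03, 176.03], [-82.01, 121.73], [-58.28, 71.71], [-173.87, 95.51], [-174.79, -0.11], [-173.66, 173.66]. Speed limits (degrees/s): [136.94, 136.94, 172.46, 180, 180, 180].

INTERFACE

Orientations are given as [roll, pitch, yaw] about the fixed x, y, z axes, in that order (R = Rz(yaw) Ry(pitch) Rx(roll)).
In Python, from plant import telemetry, snapshot, job, models, ctrl gives the robot as it stands.
- The arm moves only by the tool jog_arm, never from a script. Its argument "targets" is text: rows parted by semicolons, each of 7 numbers parted by spaces: the shift along the tool's x, y, z in m, then the turn, a rotation vector about the tool's x, y, z in degrees, then the gripper command: -1 is shut, 1 is fully open, values between are in proportion. A call has exactly 8 rows; each row is the pose to reach, as a shift and turn from the pose measured when the call began, along the tool's axes at that moment; what a row does not reach only later rows make up. A row lasts 1/8 s, in which the tool goes at most 62.5 mm and 10.7 degrees, less where a joint would pass 70% of its speed; a pose out of reach is approached as far as the arm can. A call with a gripper value outside its range is refused whole. The fingers move at their own pace and stop on an object; the grip force is fixed at half the most. Time passes only in rows, so rows that repeat a pose let the fingers close, or fill a call up. It gives the time, the measured TCP pose, the force and the opening at its end, in the units of the state.
- telemetry.get_obs(): the state, without advancing time (a new reading comes with each control period).
- snapshot(name): name is "side" or "top"; returns a dict with "img" (420x560x3 uint8, red, green, blue), "range_z" (420x560 float32, m along the optical axis (not along the pixel's ray), 0 where there is no reading), "intrinsics" (3x3 intrinsics, pixels), "k1" (the pictures are not rectified: a ray, as slopes to the right and down, at radius r is drawn at 1 + k1 r^2 times it, then the intrinsics apply), "R" (3x3) and "t" (3): a world point X has camera coordinates R X + t. Camera axes: x right, y down, z forward; pixel columns grow to the right and rows downward; lengths in m; the calibration is good to about 2 mm. A picture is of the moment at which its call begins.
- job.close_job(): hands the job in, once; it reports no verdict.
Trained networks look in a picture, given as the dict that the camera call returned (one of the last four; its "shot" number tells which), for a name from the list of things; names that differ only in an ending like _2 or _b are one class to them, and where a whole thing is asked for, a point or a joint stands for the part that bears it (a point fixed in the world has none). Each returns a list of dicts, best first, with "conf" (0 to 1); they miss things now and then, are a little off and sometimes report something else, mostly with a low value. They report only what shows in the picture. A call takes as long as a camera call.
- models.cut_out(name, picture): "region" (420x560 bool, what is visible of it) and "uv" ([column, row] in pixels, amid what is visible of it).
- models.spot_point(name, picture): "uv" ([column, row] in pixels: a listed point, or the origin of a listed thing).
The state is a dict: "clock": time; "joint_pos": joint angles; "qvel": joint speeds; "tau": joint torques, N m; "tool_pos": TCP position; "orientation": TCP orientation; "force": force on the tool from outside, world axes, zero at the start; "moment": the same for the moment, N m; "opening": finger opening in m.
Only numpy, scipy, OpenCV 4.12 (cv2) and the standard library are available. Lean on these libraries where they do the work, as an engineer would, in place of code of your own. Each camera call takes 0.05 s, during which the arm holds its last target.

TASK

Set the bamboo-strip gauge to the width marked by its rider: slide the flat cover fully off the round well, turn the sunken knob until the carriage's pointer stands exactly opposite the rider's pointer, then slide the cover fully back over the well and let go. Leave the rider where it is, and do not disturb the jar, the bamboo slats or the brush.

Things in the scene. Friction and masses are not known exactly. Their poses are not given: they have to be found in the camera images.
- gauge: the strip gauge, a plywood block fixed to the table, 180 mm (its x) x 250 mm (its y) x 46 mm high; origin at the centre of its underside, on the table; z up. A round well, 76 mm in diameter and 34 mm deep (floor 12 mm above the table), is sunk in its top with its axis at x = -30, y = -65 mm. Two rails 7 mm high run along y at x = -84 and x = +24 mm beside the cover
- cover (a joint): how far the cover has slid, m: 0 = fully shut over the well (its stop), 0.110 = fully open (its other stop). It slides along the gauge's +y with about 1.5 N of friction and stays where it is left. It may start a little ajar
- cover_grip (a point): centre of the cover's upright grip. The cover is a plain aluminium plate 100 x 100 x 5 mm lying on the gauge, its upper face 52 mm above the table; in its middle stands a grip bar 60 mm long along the gauge's x, 12 mm thick along y, its top 78.5 mm above the table; this point lies 66 mm above the table. Axes as the gauge's
- trim_knob (a joint): angle of the sunken knob, rad, growing anticlockwise seen from above, range 0 to 4.6. It stays where it is left (friction about 0.04 N m). Through a rack it drives the carriage 15 mm along the gauge's +y per rad of anticlockwise turn. The setting wanted always lies anticlockwise of the start, 0.8 to 2.9 rad away
- knob_grip (a point): point on the axis of the sunken black wing knob, 32 mm above the table and 20 mm above the well's floor. The knob is an upright bar 44 mm long (this point's x), 14 mm thick (its y), reaching from 14 to 42 mm above the table, 4 mm below the gauge's top; it stands in the middle of the well, 31 mm of free room on each flat side. At joint value 0 the bar lies along the gauge's x; the point turns with it. Hidden while the cover is shut
- carriage_tip (a point): tip of the carriage's pointer. The carriage is a dark steel block 22 x 28 x 14 mm on the gauge's top on the far side (+x) of the cover, with a cone pointer toward the gauge's +x; only the knob moves it. Tip 54 mm above the table, at the gauge's x = 69 mm
- rider_tip (a point): tip of the rider's pointer. The rider is a smaller dark steel block, 16 x 18 x 14 mm, with a skirt over the gauge's far (+x) edge and a cone pointer toward the gauge's -x; it is set by hand beforehand and must be left alone. Tip 54 mm above the table, at the gauge's x = 72 mm, 3 mm from the carriage tip's path. Its axes are the gauge's. Pointers are opposite when both tips have the same y in the gauge's frame
- jar: bystander: pale translucent jar with a steel cap, 72 mm in diameter, 110 mm high; origin at the centre of its underside
- slats: bystander: a bundle of three bamboo slats 200 x 34 x 16 mm, lying along its x; origin at the centre of its underside
- brush: bystander: hand brush 180 mm long with a wooden handle, lying along its x; origin at its underside

How it is judged:
By the outcome, as a careful person would: the job done as asked, in the order asked, and still so for the second after the job is handed in, with the robot touching nothing.
It also fails if it takes over 64 s, if anything falls off the work surface, if the arm or the gripper's body presses on something with over 40 N, if the wrist force passes 120 N, or if a joint passes its speed limit or range.

## Working session

There is one attempt and no reset: what is moved stays moved. The work goes in short steps, Python scripts to look and compute and a tool call to move; the robot and the scene stay as the last step left them, time stands still between calls to the robot, and variables do not carry over. Pictures are saved under pics/ and viewed, and the job is handed in when it is done.

Besides the shell and the picture viewer there is one more tool, called as name(argument=value, ...), one argument or row to a line, values as JSON. jog_arm: Moves the arm, as the interface text tells. Its arguments: {"type":"object","properties":{"targets":{"type":"string"}},"required":["targets"]}

```bash
ls; mkdir -p pics; cat > h.py <<'E'
import numpy as np, cv2
from plant import telemetry, snapshot, job, models, ctrl
def save(p,name,crop=None,scale=1):
    im=p["img"][...,::-1].copy()
    if crop: c0,r0,c1,r1=crop; im=im[r0:r1,c0:c1]
    if scale!=1: im=cv2.resize(im,None,fx=scale,fy=scale,interpolation=cv2.INTER_CUBIC)
    cv2.imwrite("pics/"+name,im)
def ray(p,uv):
    K=np.array(p["intrinsics"]); k=p["k1"]
    d=np.array([(uv[0]-K[0,2])/K[0,0],(uv[1]-K[1,2])/K[1,1]])
    s=d.copy()
    for _ in range(50): s=d/(1+k*(s@s))
    R=np.array(p["R"]);t=np.array(p["t"])
    return -R.T@t, R.T@np.array([s[0],s[1],1.])
def atz(p,uv,z):
    o,d=ray(p,uv); return o+d*(z-o[2])/d[2]
def proj(p,X):
    c=np.array(p["R"])@np.array(X)+np.array(p["t"]); s=c[:2]/c[2]; s=s*(1+p["k1"]*(s@s)); K=np.array(p["intrinsics"])
    return np.array([K[0,0]*s[0]+K[0,2],K[1,1]*s[1]+K[1,2]])
def depthpt(p,uv):
    o,d=ray(p,uv); c,r=np.round(uv).astype(int); return o+d*p["range_z"][r,c]
def tri(p1,u1,p2,u2):
    o1,d1=ray(p1,u1);o2,d2=ray(p2,u2)
    A=np.stack([d1,-d2],1); s=np.linalg.lstsq(A,o2-o1,rcond=None)[0]
    a=o1+d1*s[0];b=o2+d2*s[1]; return (a+b)/2,np.linalg.norm(a-b)
E
python3 - <<'E'
from h import *
o=telemetry.get_obs(); print(o)
for n in("side","top"):
    p=snapshot(n); save(p,n+"0.png")
    C=-np.array(p["R"]).T@p["t"]; print(n,C,np.array(p["R"])[2],p["intrinsics"],p["k1"])
    for k in ["gauge","cover_grip","knob_grip","carriage_tip","rider_tip","jar","slats","brush"]:
        for d in models.spot_point(k,p)[:2]:
            u=d["uv"]; print(k,d["conf"],np.round(u,1),np.round(depthpt(p,u),4))
E
```

```text
pics
{'clock': 0.0, 'joint_pos': array([-5.54014170e+01,  2.05906461e+01,  6.32867906e-01, -1.95691679e-02,
       -7.01374887e+01, -1.65072566e+01]), 'qvel': array([ 0.00776144, -0.03412919, -0.05556944, -0.01581847,  0.12683587,
        0.0646154 ]), 'tau': array([ 4.38422103e-04, -5.82718134e+01,  2.93053901e+01,  6.99716672e+00,
        6.68471883e-03, -1.82245576e-04]), 'tool_pos': array([ 0.20942162, -0.64115718,  0.22562647]), 'orientation': array([ 1.79903432e+02, -9.43332029e-03, -1.61915330e+02]), 'force': array([-0.74280464, -0.87761221,  0.97298538]), 'moment': array([ 0.00024076, -0.0386041 ,  0.01922101]), 'opening': 0.087943194478941}
side [0.19392938 0.62213466 0.83329671] [ 0.33285908 -0.60437506 -0.72383397] [[427.70140863   0.         276.43572059]
 [  0.         427.70140863 209.25321466]
 [  0.           0.           1.        ]] -0.05372562543672777
gauge 0.84 [282.1 224.9] [0.5182 0.0053 0.0465]
gauge 0.58 [182.1 390.9] [0.479  0.4561 0.0755]
cover_grip 0.66 [304.8 197.6] [ 0.4992 -0.0807  0.0743]
carriage_tip 0.43 [262.1 189.5] [ 0.6231 -0.0794  0.048 ]
rider_
[... 179 characters left out ...]
-0.0843  0.0455]
brush 0.93 [255.3 334.1] [0.4376 0.2761 0.0187]
brush 0.43 [183.4 394.7] [0.4792 0.4569 0.0587]
top [ 0.36336724 -0.00692827  1.13878541] [ 0.16887254  0.01393655 -0.98553936] [[404.07865738   0.         281.52563855]
 [  0.         404.07865738 213.44358925]
 [  0.           0.           1.        ]] 0.04127478128460412
gauge 0.64 [297.2 220.3] [ 0.531  -0.0341  0.0459]
cover_grip 0.57 [316.1 234.5] [ 0.4871 -0.0822  0.0815]
knob_grip 0.29 [416.  204.2] [ 0.5761 -0.3672  0.0193]
rider_tip 0.43 [299.8 190.7] [ 0.6132 -0.0427  0.0484]
jar 0.84 [127.8 236.5] [0.4888 0.4132 0.081 ]
slats 0.75 [417.1 204.6] [ 0.5747 -0.3698  0.0203]
brush 0.7 [187.4 257.3] [0.4356 0.2691 0.0243]
```

```bash
python3 - <<'E'
from h import *
p=snapshot("top"); save(p,"t1.png",(230,140,390,290),5)
p=snapshot("side"); save(p,"s1.png",(190,150,370,285),4.4)
E
```

```text
(no output)
```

View pics/t1.png

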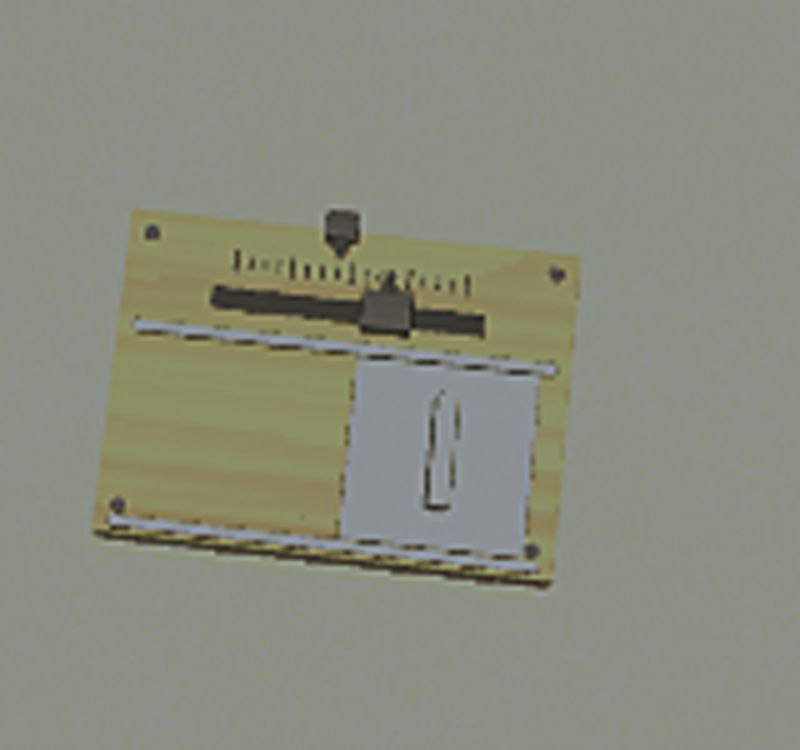

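View pics/s1.png

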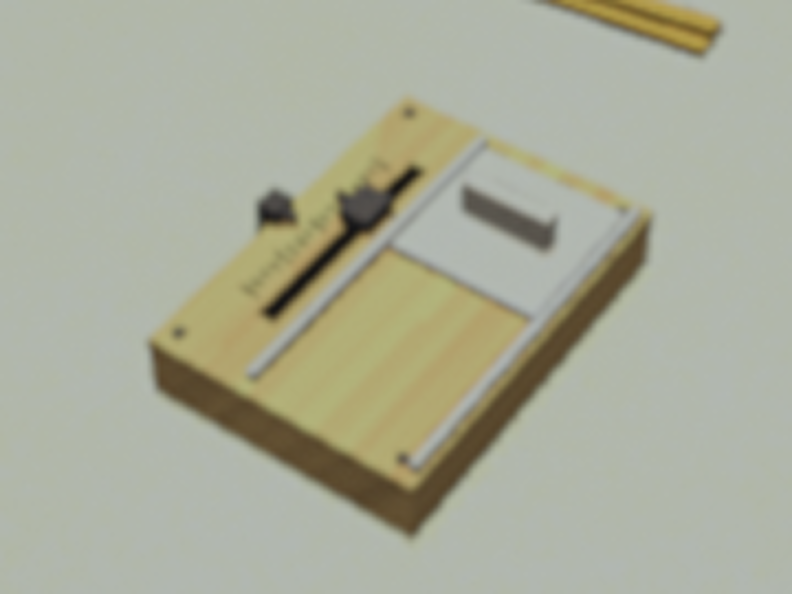

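View pics/top0.png

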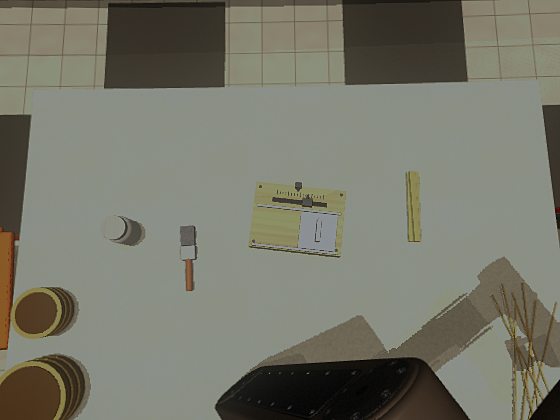

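View pics/side0.png

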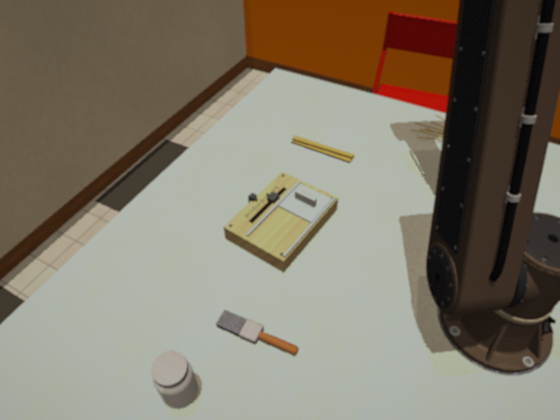

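```bash
cat > fit.py <<'E'
from h import *
from scipy.optimize import least_squares
def G(q,P):
    c,s=np.cos(q[2]),np.sin(q[2]); P=np.atleast_2d(P)
    return np.c_[q[0]+c*P[:,0]-s*P[:,1],q[1]+s*P[:,0]+c*P[:,1],P[:,2]]
C=np.array([[.09,.125,.046],[.09,-.125,.046],[-.09,-.125,.046],[-.09,.125,.046]])
def polygon(p,n=4):
    hsv=cv2.cvtColor(p["img"],cv2.COLOR_RGB2HSV)
    return hsv
E
python3 - <<'E'
from fit import *
pt=snapshot("top"); ps=snapshot("side")
ut=np.array([[133,210],[580,257],[551,578],[95,530]])/5+[230,140]
us=np.array([[150,345],[405,97],[652,212],[412,487]])/4.4+[190,150]
def f(q,L):
    return np.concatenate([(proj(p,X)-u) for p,U in L for X,u in zip(G(q,C),U)])
for L in ([(pt,ut)],[(ps,us)],[(pt,ut),(ps,us)]):
    r=least_squares(f,[.53,-.03,-.1],args=(L,),x_scale=[.01,.01,.01]); print(r.x,np.degrees(r.x[2]),np.round(r.fun,1))
for i in range(4): print(tri(pt,ut[i],ps,us[i]))
q=r.x
g1=np.array([441,385])/5+[230,140]; 
for k in ["cover_grip","carriage_tip","rider_tip"]:
    a=models.spot_point(k,pt);b=models.spot_point(k,ps)
    if a and b:
        X,e=tri(pt,a[0]["uv"],ps,b[0]["uv"]); d=X-[q[0],q[1],0]; c,s=np.cos(q[2]),np.sin(q[2])
        print(k,X,e,"gauge",c*d[0]+s*d[1],-s*d[0]+c*d[1])
E
```

```text
[ 0.53658248 -0.03581981 -0.1204536 ] -6.901483163824955 [-0.2 -0.2  0.2 -0.4  0.5  0.5 -0.5  0.1]
[ 0.53662694 -0.03337698 -0.11964502] -6.855154818418947 [-0.5 -0.9 -0.3 -0.2  0.3 -0.2  0.5  0.9]
[ 0.53674919 -0.03477222 -0.1201149 ] -6.882076720412383 [-0.6 -0.2 -0.2 -0.5  0.1  0.4 -0.9  0.  -0.3 -1.3 -0.1 -0.5  0.5 -0.5
  0.7  0.4]
(array([0.64190243, 0.07732896, 0.03961162]), np.float64(0.00018072408786592935))
(array([ 0.61074678, -0.17029327,  0.04375544]), np.float64(0.0009190911367446789))
(array([ 0.43357951, -0.14809936,  0.04363891]), np.float64(0.00014450814788584057))
(array([0.46374632, 0.09823532, 0.04417281]), np.float64(0.0024740217463187454))
cover_grip [ 0.50024583 -0.09284418  0.06625672] 0.006581774133159812 gauge -0.02928179449033174 -0.062027601769887385
carriage_tip [ 0.59680466 -0.07970096 -0.0707071 ] 0.06090328645496861 gauge 0.06500641322435961 -0.03740879793776661
rider_tip [ 0.61761974 -0.02883463  0.05375017] 0.004860524995414682 gauge 0.07957639236972058 0.015585227851360689
```

```bash
cat > rect.py <<'E'
from fit import *
Q=np.array([0.53675,-0.03477,-0.12011])
def rect(ps,z,x0,x1,y0,y1,s=4000,q=Q):
    # image: columns = gauge y decreasing, rows = gauge x decreasing
    nx=int(round((x1-x0)*s)); ny=int(round((y1-y0)*s))
    ys=y1-(np.arange(ny)+.5)/s; xs=x1-(np.arange(nx)+.5)/s
    X,Y=np.meshgrid(xs,ys,indexing="ij")
    P=G(q,np.c_[X.ravel(),Y.ravel(),np.full(X.size,z)])
    p=ps[0]; R=np.array(p["R"]);t=np.array(p["t"]);K=np.array(p["intrinsics"])
    c=P@R.T+t; u=c[:,:2]/c[:,2:]; u=u*(1+p["k1"]*(u**2).sum(1,keepdims=True))
    u=u*[K[0,0],K[1,1]]+[K[0,2],K[1,2]]
    im=np.mean([a["img"].astype(np.float32) for a in ps],0)
    m=u.reshape(nx,ny,2).astype(np.float32)
    return cv2.remap(im,m[...,0],m[...,1],cv2.INTER_CUBIC).clip(0,255)
E
python3 - <<'E'
from rect import *
for n in("top","side"):
    ps=[snapshot(n) for _ in range(4)]
    im=rect(ps,.054,.02,.1,-.09,.1,4000)
    for y in range(-8,10,2): cv2.line(im,(int((.1-y/100)*4000),0),(int((.1-y/100)*4000),5),(255,0,0),1)
    cv2.imwrite("pics/rect_%s.png"%n,im[...,::-1])
    im=rect(ps,.052,-.09,.03,-.125,.05,4000)
    for y in range(-12,5,1): cv2.line(im,(int((.05-y/100)*4000),0),(int((.05-y/100)*4000),5),(255,0,0),1)
    cv2.imwrite("pics/rectc_%s.png"%n,im[...,::-1])
print(telemetry.get_obs()["clock"])
E
```

```text
1.8[ WARN:0@5.183] global loadsave.cpp:1063 imwrite_ Unsupported depth image for selected encoder is fallbacked to CV_8U.
```

View pics/rect_top.png

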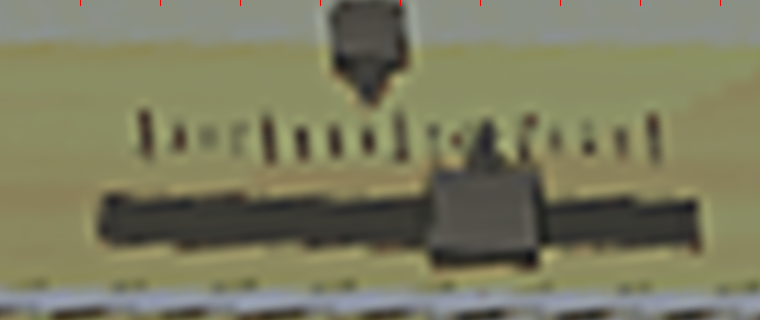

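View pics/rect_side.png

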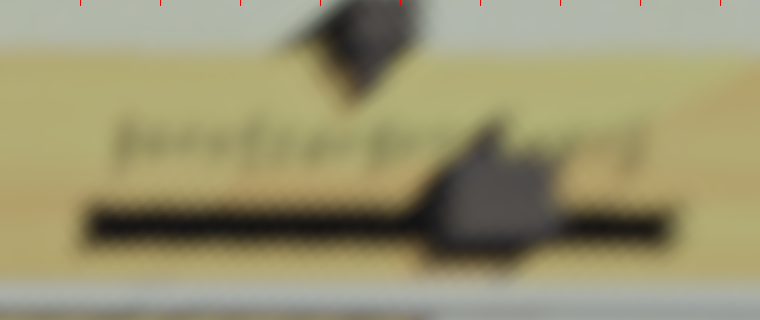

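View pics/rectc_top.png

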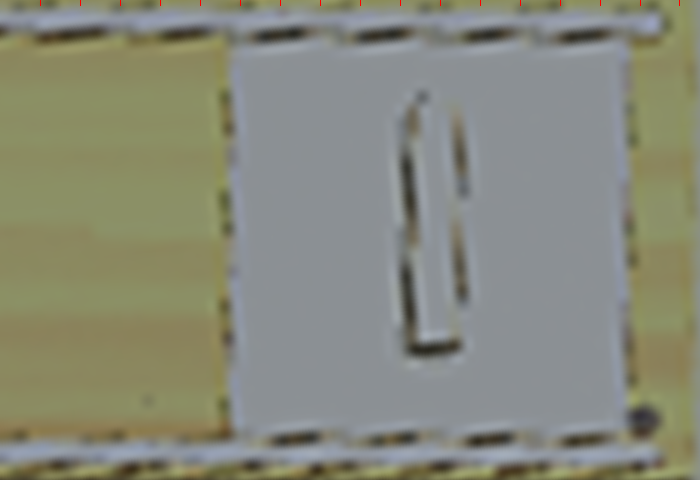

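View pics/rectc_side.png

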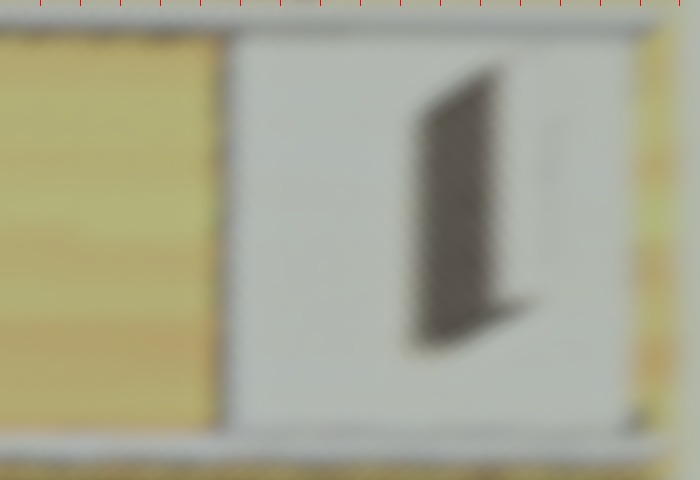

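```bash
cat > blocks.py <<'E'
from rect import *
def box(cx,cy,sx,sy,z0,z1):
    return np.array([[cx+a*sx/2,cy+b*sy/2,z] for a in(-1,1) for b in(-1,1) for z in(z0,z1)])
def cone(xb,xt,y,zc,r):
    a=np.linspace(0,2*np.pi,16)
    return np.r_[np.c_[np.full(16,xb),y+r*np.cos(a),zc+r*np.sin(a)],[[xt,y,zc]]]
def hull(p,P,q=Q):
    u=np.array([proj(p,X) for X in G(q,P)],np.float32)
    return cv2.convexHull(u)[:,0]
def carriage(y,xc=.046,zt=.060): return [box(xc,y,.022,.028,zt-.014,zt),cone(xc+.011,.069,y,.054,.005)]
def rider(y,xc=.091,zt=.060): return [box(xc,y,.016,.018,zt-.014,zt),cone(xc-.008,.072,y,.054,.005)]
def overlay(p,parts,crop,s,name,mean=None):
    c0,r0,c1,r1=crop
    im=(mean if mean is not None else p["img"])[r0:r1,c0:c1,::-1].astype(np.float32)
    im=cv2.resize(im,None,fx=s,fy=s,interpolation=cv2.INTER_CUBIC).clip(0,255).astype(np.uint8)
    for P,col in parts:
        h=((hull(p,P)-[c0,r0]+.5)*s).round().astype(np.int32); cv2.polylines(im,[h],True,col,1)
    cv2.imwrite("pics/"+name,im)
E
python3 - <<'E'
from blocks import *
for n,crop in(("top",(282,172,327,207)),("side",(236,180,292,222))):
    ps=[snapshot(n) for _ in range(3)]
    m=np.mean([a["img"].astype(float) for a in ps],0)
    s=14
    overlay(ps[0],[],crop,s,"ov0_%s.png"%n,m)
    parts=[(P,(0,0,255)) for P in carriage(-.022)]+[(P,(255,0,0)) for P in rider(.010)]
    overlay(ps[0],parts,crop,s,"ov1_%s.png"%n,m)
E
```

```text
(no output)
```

View pics/ov0_side.png

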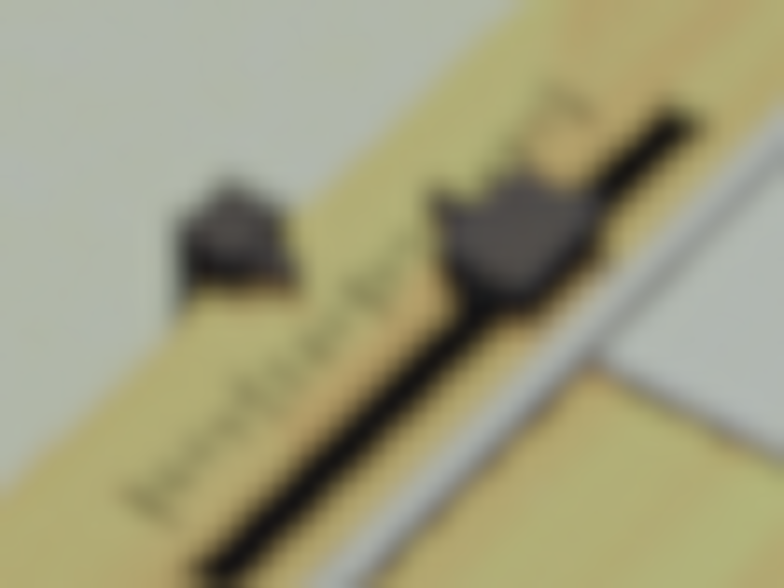

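View pics/ov1_side.png

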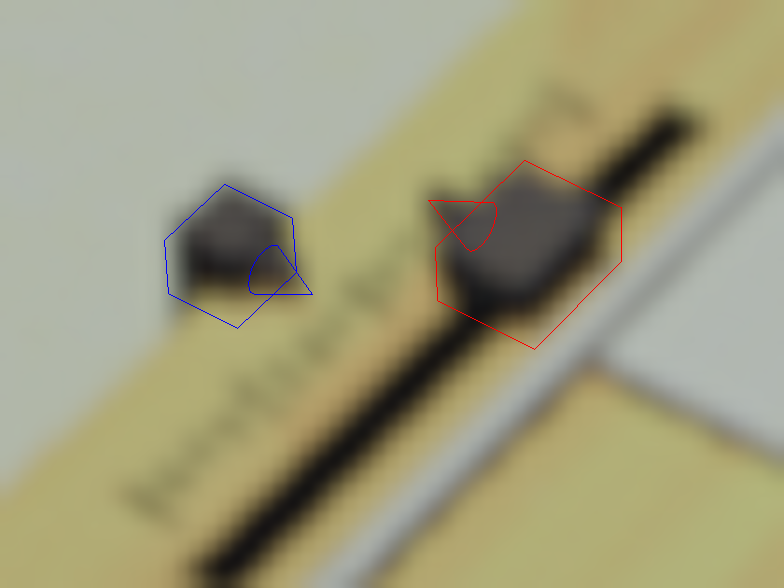

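View pics/ov1_top.png

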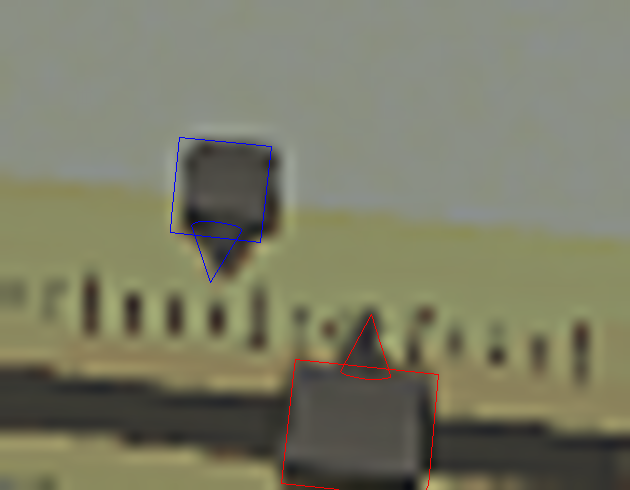

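```bash
cat > mv.py <<'E'
from h import *
from scipy.spatial.transform import Rotation as Ro
def rows(pts,o=None):
    """pts: list of (x,y,z,yaw,g) world, prints rows"""
    o=o or telemetry.get_obs()
    R0=Ro.from_euler("xyz",o["orientation"],degrees=True); p0=np.array(o["tool_pos"])
    out=[]
    for x,y,z,yaw,g in pts:
        d=R0.inv().apply(np.array([x,y,z])-p0)
        w=(R0.inv()*Ro.from_euler("xyz",[180,0,yaw],degrees=True)).as_rotvec(degrees=True)
        out.append("%.4f %.4f %.4f %.2f %.2f %.2f %.2f"%(*d,*w,g))
    print("; ".join(out))
def line(a,b,n): 
    return [tuple(np.array(a)+(np.array(b)-a)*(i+1)/n) for i in range(n)]
def gw(x,y,q=(0.53675,-0.03477,-0.12011)):
    c,s=np.cos(q[2]),np.sin(q[2]); return q[0]+c*x-s*y,q[1]+s*x+c*y
def st():
    o=telemetry.get_obs(); print(o["clock"],np.round(o["tool_pos"],4),np.round(o["orientation"],2),np.round(o["joint_pos"],1),np.round(o["force"],1),round(o["opening"],4))
    return o
E
python3 - <<'E'
from mv import *
o=st()
x,y=gw(-.03,-.0575); print(x,y)
a=(*o["tool_pos"],-161.9,0.2); b=(x,y,.16,-186.88,0.2)
rows(line(a,b,12)[:8])
E
```

```text
2.1 [ 0.2096 -0.6416  0.2266] [ 180.     -0.   -161.91] [-55.4  20.5   0.7  -0.  -70.1 -16.5] [-0.5  0.1  0.1] 0.0876
0.5000764047627849 -0.0882610965710829
-0.0373 0.0363 0.0055 0.00 -0.00 2.08 0.20; -0.0747 0.0726 0.0111 0.00 -0.00 4.16 0.20; -0.1120 0.1089 0.0166 0.00 -0.00 6.24 0.20; -0.1493 0.1452 0.0222 0.00 -0.00 8.32 0.20; -0.1867 0.1816 0.0277 0.00 -0.00 10.40 0.20; -0.2240 0.2179 0.0333 0.00 -0.00 12.48 0.20; -0.2613 0.2542 0.0388 0.00 -0.00 14.57 0.20; -0.2986 0.2905 0.0444 0.00 -0.00 16.65 0.20
```

jog_arm(
  targets="-0.037 0.036 0.005 0 0 2 0.2; -0.075 0.073 0.011 0 0 4 0.2; -0.112 0.109 0.016 0 0 6.2 0.2; -0.150 0.145 0.022 0 0 8.3 0.2; -0.187 0.182 0.027 0 0 10.4 0.2; -0.224 0.218 0.033 0 0 12.5 0.2; -0.261 0.254 0.039 0 0 14.6 0.2; -0.299 0.290 0.044 0 0 16.7 0.2",
)

```text
clock: 3.1
tool_pos: [0.4044, -0.2716, 0.1827]
orientation: [-180.0, 0.0, -178.7]
force: [1.8, -0.2, 0.7]
opening: 0.0527
```

```bash
python3 - <<'E'
from mv import *
o=st()
x,y=gw(-.03,-.0575)
a=(*o["tool_pos"],o["orientation"][2],0.2); b=(x,y,.11,173.12 if o["orientation"][2]>0 else -186.88,0.2)
rows(line(a,b,5)+line(b,(x,y,.056,b[3],.2),3))
E
```

```text
3.1 [ 0.4044 -0.2716  0.1827] [-1.7998e+02  5.0000e-02 -1.7867e+02] [-10.7   4.7 -26.1   0.  -59.1 -78. ] [ 1.8 -0.2  0.7] 0.0527
-0.0200 0.0362 0.0146 -0.02 0.05 1.64 0.20; -0.0399 0.0724 0.0291 -0.01 0.05 3.28 0.20; -0.0599 0.1087 0.0437 -0.01 0.05 4.92 0.20; -0.0799 0.1449 0.0582 -0.01 0.05 6.56 0.20; -0.0998 0.1811 0.0728 -0.01 0.05 8.21 0.20; -0.0998 0.1811 0.0908 -0.01 0.05 8.21 0.20; -0.0998 0.1811 0.1088 -0.01 0.05 8.21 0.20; -0.0998 0.1811 0.1268 -0.01 0.05 8.21 0.20
```

jog_arm(
  targets="-0.025 0.045 0.015 0 0 2 0.2; -0.050 0.091 0.030 0 0 4 0.2; -0.075 0.136 0.044 0 0 6 0.2; -0.0998 0.181 0.058 0 0 8.2 0.2; -0.0998 0.181 0.073 0 0 8.2 0.2; -0.0998 0.181 0.091 0 0 8.2 0.2; -0.0998 0.181 0.109 0 0 8.2 0.2; -0.0998 0.181 0.126 0 0 8.2 0.2",
)

```text
clock: 4.1
tool_pos: [0.4997, -0.0889, 0.0562]
orientation: [-180.0, 0.0, 173.1]
force: [-0.2, 0.5, -0.1]
opening: 0.0528
```

```bash
python3 - <<'E'
from mv import *
o=st()
p=snapshot("side"); save(p,"s2.png",(190,110,370,245),4.4)
E
```

```text
4.1 [ 0.4997 -0.0889  0.0562] [-1.7999e+02  4.0000e-02  1.7312e+02] [  12.1   15.4  -32.7    0.   -41.9 -109.1] [-0.2  0.5 -0.1] 0.0528
```

View pics/s2.png

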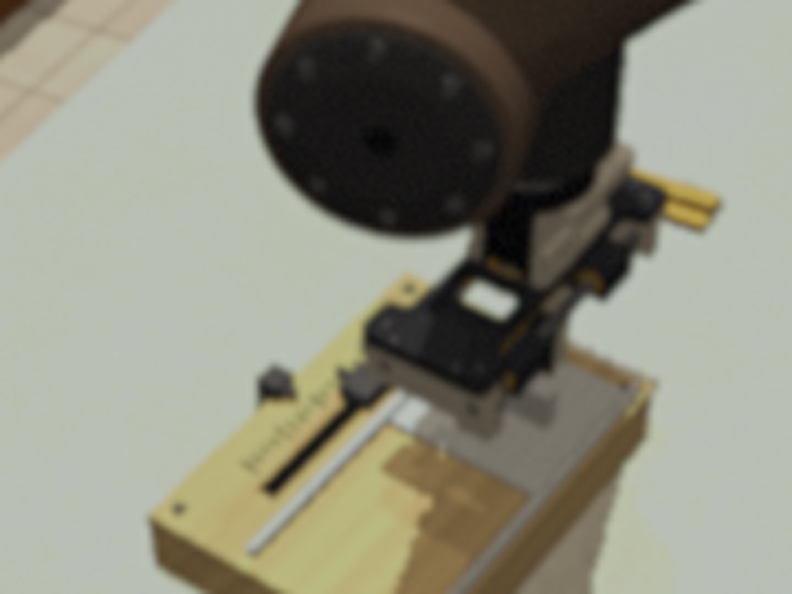

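jog_arm(
  targets="0 0 0 0 0 0 -1; 0 0 0 0 0 0 -1; 0 0 0 0 0 0 -1; 0 0 0 0 0 0 -1; 0 0 0 0 0 0 -1; 0 0.008 0 0 0 0 -1; 0 0.018 0 0 0 0 -1; 0 0.030 0 0 0 0 -1",
)

```text
clock: 5.15
tool_pos: [0.5025, -0.0585, 0.0546]
orientation: [-180.0, -0.1, 173.1]
force: [0.1, -1.9, 5.2]
opening: 0.0119
```

```bash
python3 - <<'E'
from mv import *
o=st()
d=np.array(o["tool_pos"])[:2]-[Q for Q in (0.53675,-0.03477)]
c,s=np.cos(-.12011),np.sin(-.12011); print("gauge xy",c*d[0]+s*d[1],-s*d[0]+c*d[1])
E
```

```text
5.15 [ 0.5025 -0.0585  0.0546] [-1.7996e+02 -8.0000e-02  1.7309e+02] [  15.6   15.4  -32.8    0.   -41.8 -112.6] [ 0.1 -1.9  5.2] 0.0119
gauge xy -0.031143824679393337 -0.02764141325607709
```

jog_arm(
  targets="0 0.014 -0.0005 0 0 0 -1; 0 0.028 -0.0005 0 0 0 -1; 0 0.042 -0.0005 0 0 0 -1; 0 0.055 -0.0005 0 0 0 -1; 0 0.065 -0.0005 0 0 0 -1; 0 0.072 -0.0005 0 0 0 -1; 0 0.076 -0.0005 0 0 0 -1; 0 0.076 -0.0005 0 0 0 -1",
)

```text
clock: 6.15
tool_pos: [0.5117, 0.0156, 0.0546]
orientation: [-179.8, -0.1, 173.1]
force: [9.3, -15.8, -8.1]
opening: 0.0121
```

```bash
cat >> mv.py <<'E'
def gxy(p):
    d=np.array(p)[:2]-[0.53675,-0.03477]; c,s=np.cos(-.12011),np.sin(-.12011); return np.round([c*d[0]+s*d[1],-s*d[0]+c*d[1]],4)
E
python3 - <<'E'
from mv import *
o=st(); print(gxy(o["tool_pos"]))
E
```

```text
6.15 [0.5117 0.0156 0.0546] [-1.7978e+02 -1.2000e-01  1.7314e+02] [  23.9   16.   -32.1    0.2  -42.1 -120.9] [  9.3 -15.8  -8.1] 0.0121
[-0.0309  0.047 ]
```

```bash
python3 - <<'E'
from mv import *
o=st()
p=list(o["tool_pos"]); w=o["orientation"][2]
A=[(*p,w,.0)]*2
u=(p[0],p[1],.13,w,0.0)
rows(A+line(A[0],u,2)+line(u,(.42,-.33,.20,w,-.45),7)[:4])
E
```

```text
6.15 [0.5117 0.0156 0.0546] [-1.7978e+02 -1.2000e-01  1.7314e+02] [  23.9   16.   -32.1    0.2  -42.1 -120.9] [  9.3 -15.8  -8.1] 0.0121
0.0000 0.0000 0.0000 -0.22 -0.12 0.00 0.00; 0.0000 0.0000 0.0000 -0.22 -0.12 0.00 0.00; 0.0001 -0.0001 -0.0377 -0.22 -0.12 0.00 0.00; 0.0002 -0.0003 -0.0754 -0.22 -0.12 0.00 0.00; 0.0073 -0.0509 -0.0852 -0.22 -0.12 0.00 -0.06; 0.0144 -0.1015 -0.0949 -0.22 -0.12 0.00 -0.13; 0.0215 -0.1521 -0.1047 -0.22 -0.12 0.00 -0.19; 0.0286 -0.2028 -0.1145 -0.22 -0.12 0.00 -0.26
```

jog_arm(
  targets="0 0 0 0 0 0 0; 0 0 0 0 0 0 0; 0 0 -0.038 0 0 0 0; 0 0 -0.075 0 0 0 0; 0.007 -0.051 -0.085 0 0 0 -0.1; 0.014 -0.102 -0.095 0 0 0 -0.2; 0.021 -0.152 -0.105 0 0 0 -0.3; 0.028 -0.203 -0.115 0 0 0 -0.45",
)

```text
clock: 7.15
tool_pos: [0.4594, -0.1829, 0.1712]
orientation: [-179.8, -0.1, 173.2]
force: [1.6, -0.4, 0.3]
opening: 0.0263
```

jog_arm(
  targets="0.008 -0.05 -0.01 0 0 0 -0.45; 0.015 -0.1 -0.02 0 0 0 -0.45; 0.025 -0.15 -0.03 0 0 0 -0.45; 0.035 -0.18 -0.03 0 0 0 -0.45; 0.035 -0.18 -0.03 0 0 0 -0.45; 0.035 -0.18 -0.03 0 0 0 -0.45; 0.035 -0.18 -0.03 0 0 0 -0.45; 0.035 -0.18 -0.03 0 0 0 -0.45",
)

```text
clock: 8.15
tool_pos: [0.4039, -0.3567, 0.2019]
orientation: [-179.8, -0.1, 173.3]
force: [-0.0, -0.3, -0.6]
opening: 0.024
```

```bash
python3 - <<'E'
from mv import *
from rect import rect
o=st()
for n,c in(("top",(230,150,370,270)),("side",(190,150,370,285))):
    ps=[snapshot(n) for _ in range(2)]; save(ps[0],n+"3.png",c,5 if n=="top" else 4.4)
    q=np.array([0.53675,-0.03400,-0.12011])
    for z in (.042,):
        im=rect(ps,z,-.09,.03,-.125,.05,4000,q)
        for y in range(-12,5,1): cv2.line(im,(int((.05-y/100)*4000),0),(int((.05-y/100)*4000),5),(255,0,0),1)
        cv2.imwrite("pics/w_%s.png"%n,im.astype(np.uint8)[...,::-1])
    for k in("knob_grip","carriage_tip","rider_tip"):
        for d in models.spot_point(k,ps[1])[:1]: print(n,k,d["conf"],d["uv"])
E
```

```text
8.15 [ 0.4039 -0.3567  0.2019] [-1.7980e+02 -8.0000e-02  1.7327e+02] [-20.4   8.8 -18.7   0.2 -62.5 -76.4] [-0.  -0.3 -0.6] 0.024
top knob_grip 0.52 [318.9, 229.8]
top carriage_tip 0.48 [309.2, 191.5]
top rider_tip 0.55 [299.5, 192.8]
side knob_grip 0.58 [304.5, 207.1]
side carriage_tip 0.56 [265.5, 191.1]
side rider_tip 0.57 [257.1, 201.8]
```

View pics/side3.png

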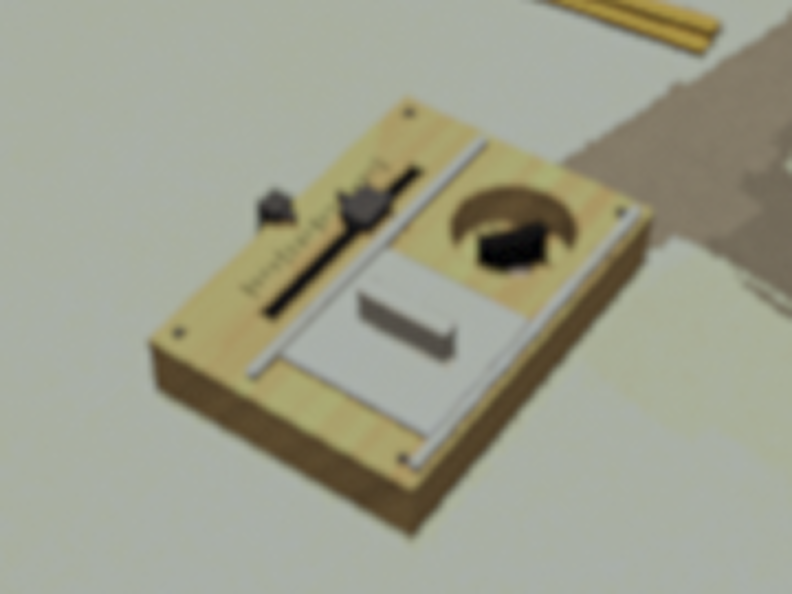

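View pics/w_top.png

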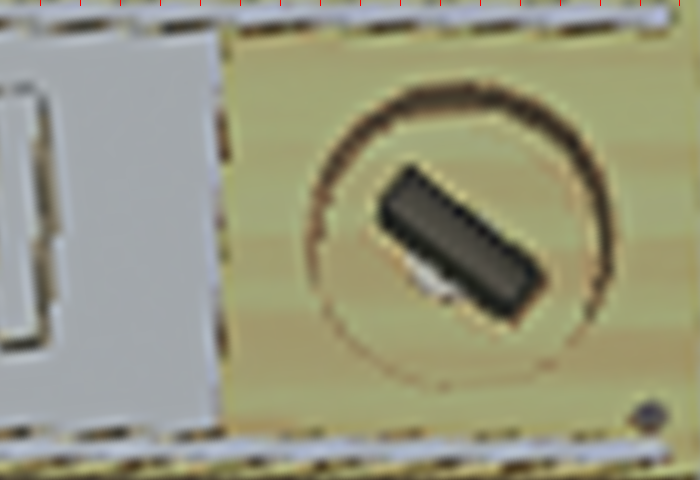

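View pics/w_side.png

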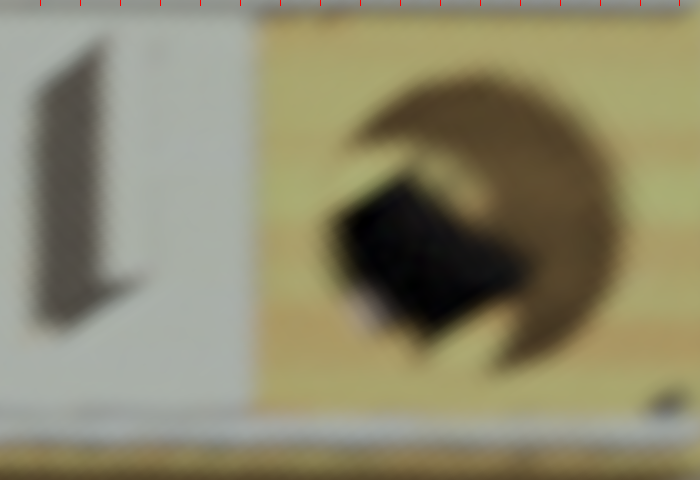

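View pics/top3.png

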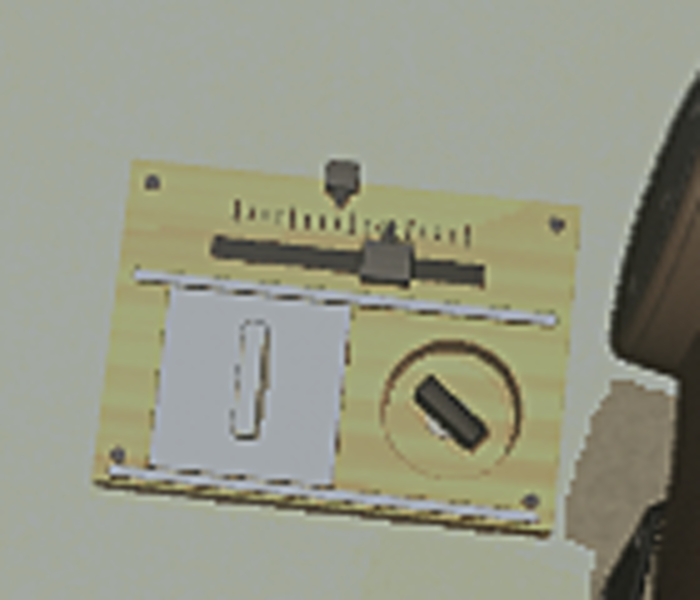

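```bash
python3 - <<'E'
from mv import *
o=st()
pt=snapshot("top");ps=snapshot("side")
print(tri(pt,[318.9,229.8],ps,[304.5,207.1]), tri(pt,[299.5,192.8],ps,[257.1,201.8]))
q=(0.53675,-0.0340,-0.12011)
x,y=gw(-.0304,-.0653,q); print(x,y,gw(-.03,-.065))
w=-360+o["orientation"][2]; t=-6.88+51-180
a=(*o["tool_pos"],w,-.45); b=(x,y,.13,t,-.45)
rows(line(a,b,7)+[(x,y,.10,t,-.45)])
E
```

```text
8.65 [ 0.4034 -0.3574  0.2018] [-1.7980e+02 -8.0000e-02  1.7319e+02] [-20.5   8.8 -18.7   0.2 -62.5 -76.4] [-0.8 -0.   0.4] 0.0238
(array([ 0.50577184, -0.09465878,  0.02416354]), np.float64(0.0022428604016094538)) (array([ 0.61248818, -0.04084806,  0.04001381]), np.float64(0.006918615363242272))
0.49874467953717083 -0.09518697260461301 (np.float64(0.499177744146427), np.float64(-0.0957070625323674))
-0.0091 0.0389 0.0101 -0.19 -0.10 -7.28 -0.45; -0.0182 0.0777 0.0202 -0.19 -0.11 -14.55 -0.45; -0.0273 0.1166 0.0303 -0.18 -0.12 -21.83 -0.45; -0.0364 0.1554 0.0405 -0.17 -0.13 -29.10 -0.45; -0.0455 0.1943 0.0506 -0.16 -0.15 -36.38 -0.45; -0.0546 0.2331 0.0607 -0.16 -0.16 -43.66 -0.45; -0.0637 0.2720 0.0708 -0.15 -0.17 -50.93 -0.45; -0.0638 0.2721 0.1008 -0.15 -0.17 -50.93 -0.45
```

jog_arm(
  targets="-0.009 0.039 0.01 0 0 -7.3 -0.45; -0.018 0.078 0.02 0 0 -14.6 -0.45; -0.027 0.117 0.03 0 0 -21.9 -0.45; -0.036 0.155 0.04 0 0 -29.1 -0.45; -0.0455 0.194 0.05 -0.1 -0.1 -36.4 -0.45; -0.0546 0.233 0.06 -0.2 -0.2 -43.7 -0.45; -0.0637 0.272 0.07 -0.2 -0.2 -50.9 -0.45; -0.0638 0.272 0.1 -0.2 -0.2 -50.9 -0.45",
)

```text
clock: 9.75
tool_pos: [0.5012, -0.0931, 0.1017]
orientation: [-179.9, 0.2, -135.6]
force: [0.1, 0.0, -0.2]
opening: 0.0239
```

```bash
python3 - <<'E'
from mv import *
o=st()
x,y,t=.4988,-.0953,-6.88+51-180
a=(*o["tool_pos"],t,-.45); b=(x,y,.06,t,-.45)
rows(line(a,b,3)+line(b,(x,y,.017,t,-.45),3)+[(x,y,.017,t,-.45)]*2)
for k in range(2): print(np.round(telemetry.get_obs()["tool_pos"],4))
for n,c in(("side",(210,110,370,230)),("top",(240,150,380,255))): p=snapshot(n); save(p,n+"4.png",c,5)
E
```

```text
9.75 [ 0.5012 -0.0931  0.1017] [-179.88    0.24 -135.62] [ 11.6  11.9 -29.7  -0.  -48.2 -57.2] [ 0.1  0.  -0.2] 0.0239
0.0012 0.0001 0.0139 -0.11 0.24 0.26 -0.45; 0.0023 0.0001 0.0278 -0.11 0.24 0.26 -0.45; 0.0035 0.0002 0.0417 -0.11 0.24 0.26 -0.45; 0.0035 0.0002 0.0560 -0.11 0.24 0.26 -0.45; 0.0036 0.0002 0.0704 -0.11 0.24 0.26 -0.45; 0.0036 0.0003 0.0847 -0.11 0.24 0.26 -0.45; 0.0036 0.0003 0.0847 -0.11 0.24 0.26 -0.45; 0.0036 0.0003 0.0847 -0.11 0.24 0.26 -0.45
[ 0.5012 -0.0931  0.1017]
[ 0.5012 -0.0931  0.1017]
```

View pics/side4.png

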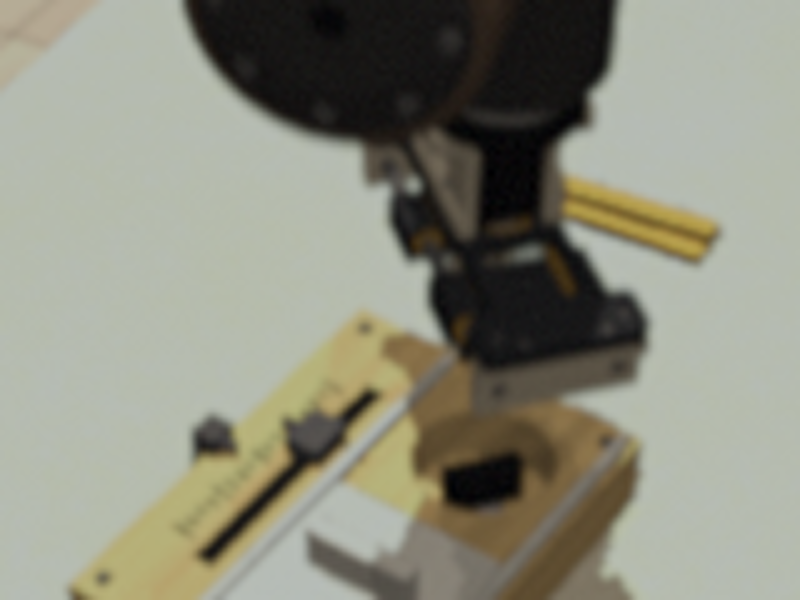

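View pics/top4.png

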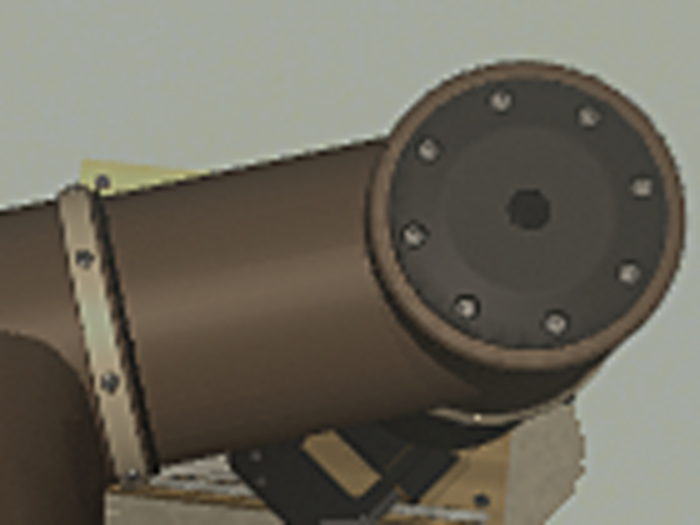

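jog_arm(
  targets="0.0025 0 0.008 -0.1 0.2 0.2 -0.45; 0.0036 0.0002 0.02 -0.1 0.2 0.2 -0.45; 0.0036 0.0002 0.034 -0.1 0.2 0.2 -0.45; 0.0036 0.0002 0.048 -0.1 0.2 0.2 -0.45; 0.0036 0.0002 0.060 -0.1 0.2 0.2 -0.45; 0.0036 0.0002 0.072 -0.1 0.2 0.2 -0.45; 0.0036 0.0002 0.084 -0.1 0.2 0.2 -0.45; 0.0036 0.0002 0.084 -0.1 0.2 0.2 -0.45",
)

```text
clock: 10.85
tool_pos: [0.4934, -0.0971, 0.0135]
orientation: [179.6, -0.4, -136.1]
force: [-0.3, 1.2, 0.5]
opening: 0.0242
```

```bash
python3 - <<'E'
from mv import *
o=st(); print(gxy(o["tool_pos"]),o["moment"])
p=snapshot("side"); save(p,"side5.png",(210,110,370,230),5)
E
```

```text
10.85 [ 0.4934 -0.0971  0.0135] [ 179.64   -0.44 -136.07] [ 11.2  19.1 -35.   -0.1 -36.5 -57.2] [-0.3  1.2  0.5] 0.0242
[-0.0356 -0.0671] [0.11630457 0.01144778 0.02829024]
```

View pics/side5.png

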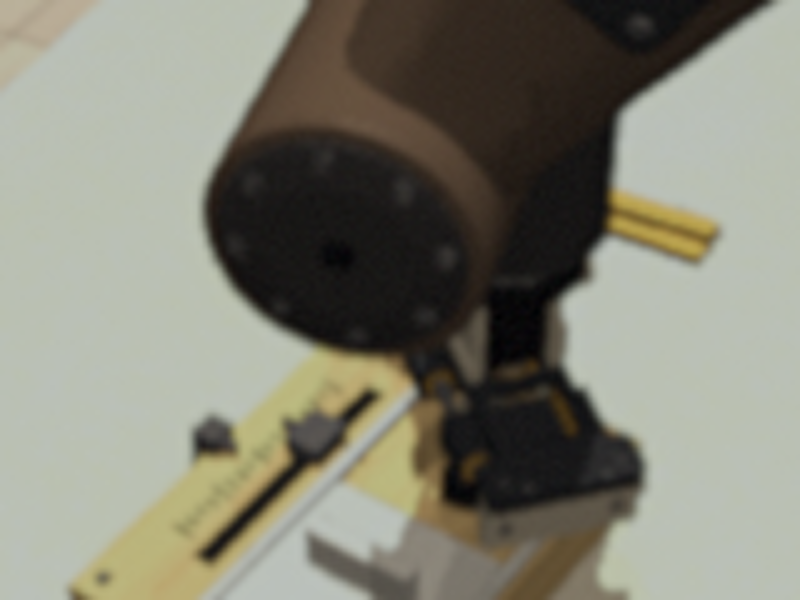

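```bash
python3 - <<'E'
from mv import *
o=st(); snapshot("side"); snapshot("side"); o=st(); print(o["qvel"])
E
```

```text
10.9 [ 0.4936 -0.0971  0.014 ] [ 179.65   -0.41 -136.07] [ 11.2  19.1 -34.9  -0.1 -36.5 -57.2] [ 0.2 -0.1  0.8] 0.024
11.0 [ 0.4938 -0.0971  0.0145] [ 179.68   -0.36 -136.08] [ 11.2  19.  -34.9  -0.1 -36.5 -57.2] [ 0.7 -0.3  1. ] 0.0239
[-0.03197752 -0.42337473  0.11255945  0.08218073  0.10025183 -0.15311961]
```

jog_arm(
  targets="-0.004 -0.002 -0.003 0.3 -0.3 0 -0.45; -0.0048 -0.0022 -0.003 0.3 -0.3 0 -0.45; -0.0048 -0.0022 -0.003 0.3 -0.3 0 -0.45; -0.0048 -0.0022 -0.003 0.3 -0.3 0 -0.45; -0.0048 -0.0022 -0.003 0.3 -0.3 0 -0.45; -0.0048 -0.0022 -0.003 0.3 -0.3 0 -0.45; -0.0048 -0.0022 -0.003 0.3 -0.3 0 -0.45; -0.0048 -0.0022 -0.003 0.3 -0.3 0 -0.45",
)

```text
clock: 12.0
tool_pos: [0.4988, -0.0953, 0.0174]
orientation: [180.0, -0.1, -136.1]
force: [-0.7, -0.3, 0.9]
opening: 0.024
```

```bash
python3 - <<'E'
from mv import *
o=st(); print(gxy(o["tool_pos"]))
E
```

```text
12.0 [ 0.4988 -0.0953  0.0174] [ 1.7998e+02 -7.0000e-02 -1.3607e+02] [ 11.4  18.9 -34.6   0.  -36.6 -57.5] [-0.7 -0.3  0.9] 0.024
[-0.0304 -0.0646]
```

Good. Now close on the knob.

jog_arm(
  targets="0 0 0 0 0 0 -1; 0 0 0 0 0 0 -1; 0 0 0 0 0 0 -1; 0 0 0 0 0 0 -1; 0 0 0 0 0 0 -1; 0 0 0 0 0 0 -1; 0 0 0 0 0 0 -1; 0 0 0 0 0 0 -1",
)

```text
clock: 13.0
tool_pos: [0.4991, -0.0957, 0.0175]
orientation: [-180.0, -0.1, -136.1]
force: [2.2, -5.1, -2.6]
opening: 0.014
```

```bash
python3 - <<'E'
from blocks import *
from mv import st,gxy
o=st(); print(gxy(o["tool_pos"]),o["moment"])
# render fit on side image
ps=[snapshot("side") for _ in range(4)]
m=np.mean([a["img"].astype(np.float32) for a in ps],0)
np.save("side_start.npy",m)
E
```

```text
13.0 [ 0.4991 -0.0957  0.0175] [-1.7999e+02 -7.0000e-02 -1.3608e+02] [ 11.4  18.9 -34.6   0.1 -36.6 -57.5] [ 2.2 -5.1 -2.6] 0.014
[-0.03  -0.065] [-1.73739734 -0.67246548 -0.05908447]
```

jog_arm(
  targets="0 0 0 0 0 -8 -1; 0 0 0 0 0 -18 -1; 0 0 0 0 0 -28 -1; 0 0 0 0 0 -38 -1; 0 0 0 0 0 -48 -1; 0 0 0 0 0 -58 -1; 0 0 0 0 0 -68 -1; 0 0 0 0 0 -78 -1",
)

```text
clock: 14.2
tool_pos: [0.5019, -0.0961, 0.0176]
orientation: [-179.9, -0.2, -57.7]
force: [10.7, -7.9, -14.2]
opening: 0.0138
```

```bash
python3 - <<'E'
from blocks import *
from mv import st,gxy
o=st(); print(gxy(o["tool_pos"]),o["moment"])
ps=[snapshot("side") for _ in range(4)]
m=np.mean([a["img"].astype(np.float32) for a in ps],0)
np.save("side_a.npy",m)
o=st()
overlay(ps[0],[],(226,170,300,226),10,"ov_a.png",m)
overlay(ps[0],[],(200,130,340,235),5.5,"ov_a2.png",m)
E
```

```text
14.2 [ 0.5019 -0.0961  0.0176] [-179.85   -0.18  -57.72] [ 11.3  19.  -34.5   0.2 -36.3  20.8] [ 10.7  -7.9 -14.2] 0.0138
[-0.0272 -0.0651] [-2.97320137 -3.80927585 -0.00897262]
14.4 [ 0.502  -0.0961  0.0175] [-179.86   -0.18  -58.01] [ 11.3  19.  -34.5   0.2 -36.3  20.5] [ 10.8  -9.3 -12.2] 0.0137
```

View pics/ov_a.png

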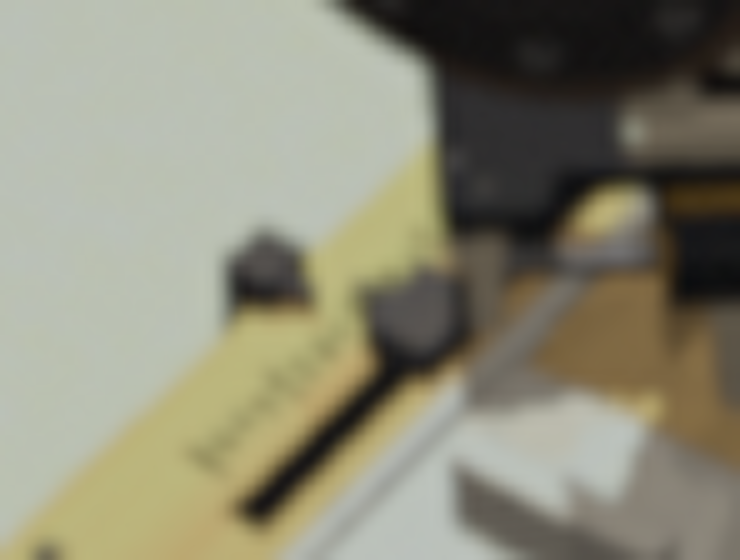

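View pics/ov_a2.png

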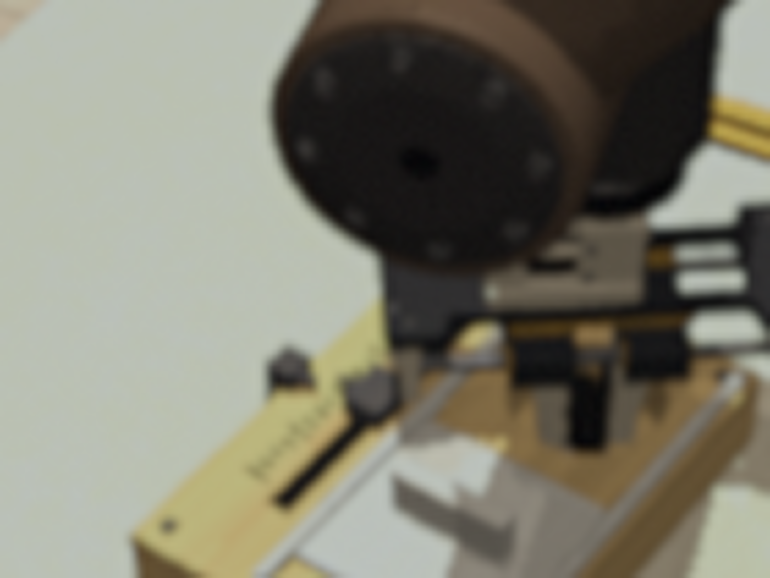

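```bash
cat > rr.py <<'E'
from rect import *
import sys
def rectim(p,m,z,name,q=Q,x0=.05,x1=.1,y0=-.04,y1=.04,s=9000):
    pp=dict(p); pp["img"]=m
    im=rect([pp],z,x0,x1,y0,y1,s,q)
    for y in range(int(y0*1000),int(y1*1000)+1,5):
        c=int((y1-y/1000)*s); cv2.line(im,(c,0),(c,8 if y%10 else 16),(255,0,0),1)
    cv2.imwrite("pics/"+name,im.astype(np.uint8)[...,::-1])
    return im
E
python3 - <<'E'
from rr import *
p=snapshot("side")
a=rectim(p,np.load("side_start.npy"),.054,"ra0.png"); b=rectim(p,np.load("side_a.npy"),.054,"ra1.png")
cv2.imwrite("pics/ra.png",np.vstack([a,b])[...,::-1].astype(np.uint8)[:,:])
E
```

```text
(no output)
```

View pics/ra.png

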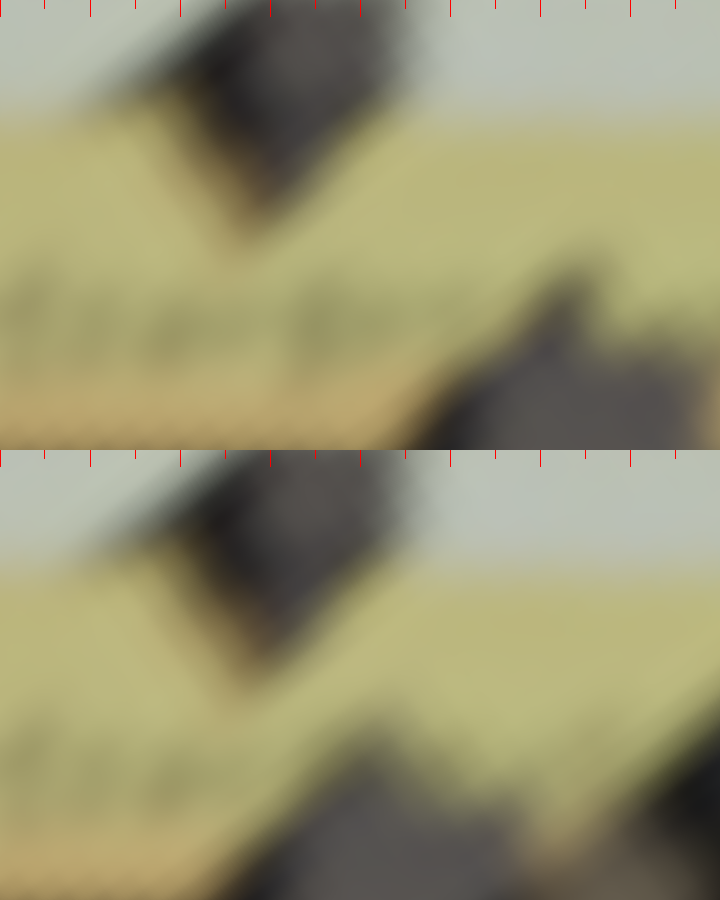

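jog_arm(
  targets="0 0 0 0 0 -6 -1; 0 0 0 0 0 -13 -1; 0 0 0 0 0 -20 -1; 0 0 0 0 0 -27 -1; 0 0 0 0 0 -33 -1; 0 0 0 0 0 -36 -1; 0 0 0 0 0 -36 -1; 0 0 0 0 0 -36 -1",
)

```text
clock: 15.45
tool_pos: [0.503, -0.0952, 0.0175]
orientation: [-179.9, -0.3, -22.0]
force: [2.9, 3.8, -4.4]
opening: 0.0138
```

```bash
python3 - <<'E'
from rr import *
from mv import st,gxy
o=st(); print(gxy(o["tool_pos"]))
ps=[snapshot("side") for _ in range(4)]
m=np.mean([a["img"].astype(np.float32) for a in ps],0)
np.save("side_b.npy",m); o=st()
a=rectim(ps[0],m,.054,"rb.png")
print(models.spot_point("carriage_tip",ps[0])[:1],models.spot_point("rider_tip",ps[1])[:1])
E
```

```text
15.45 [ 0.503  -0.0952  0.0175] [-179.9    -0.31  -22.01] [ 11.4  19.  -34.4   0.1 -36.3  56.5] [ 2.9  3.8 -4.4] 0.0138
[-0.0263 -0.0641]
15.65 [ 0.503  -0.0952  0.0175] [-179.9    -0.31  -22.01] [ 11.4  19.  -34.4   0.1 -36.3  56.5] [ 3.3  5.1 -4.1] 0.0141
[{'uv': [259.3, 199.4], 'conf': 0.42}] [{'uv': [253.7, 201.5], 'conf': 0.37}]
```

View pics/rb.png

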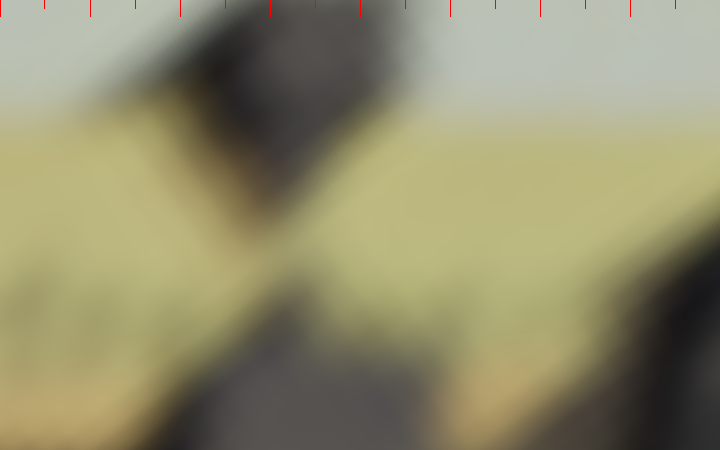

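```bash
cat > pf.py <<'E'
from blocks import *
from scipy.optimize import least_squares
SS=6
def quad(pts): return np.array(pts)
def faces(xc,y,sx,sy,z0,z1):
    x0,x1,y0,y1=xc-sx/2,xc+sx/2,y-sy/2,y+sy/2
    return {"top":[[x0,y0,z1],[x1,y0,z1],[x1,y1,z1],[x0,y1,z1]],
            "py":[[x0,y1,z0],[x1,y1,z0],[x1,y1,z1],[x0,y1,z1]],
            "mx":[[x0,y0,z0],[x0,y1,z0],[x0,y1,z1],[x0,y0,z1]]}
def scene(yc,yr,xcc,xcr,zt,rc,side):
    L=[]
    L.append(("wood",C))
    # slot
    L.append(("slot",np.array([[.0405,.045,.046],[.0475,.045,.046],[.0475,-.09,.046],[.0405,-.09,.046]]))) if False else None
    L.append(("ccone",cone(xcc+.011,.069,yc,.054,rc)))
    f=faces(xcc,yc,.022,.028,.046,zt)
    for k in ("py","mx","top"): L.append(("c"+k,np.array(f[k])))
    f=faces(xcr,yr,.016,.018,.046,zt); 
    sk=faces(xcr+.004,yr,.008,.018,.030,zt)
    L.append(("rskirt",np.array(sk["py"])))
    for k in ("py","mx","top"): L.append(("r"+k,np.array(f[k])))
    L.append(("rcone",cone(xcr-.008,.072,yr,.054,rc)))
    return L
def render(p,L,crop,du,dv,sig):
    c0,r0,c1,r1=crop; W,H=(c1-c0)*SS,(r1-r0)*SS
    lab=np.zeros((H,W),np.int32); names=["table"]
    for n,P in L:
        h=hull(p,P)+[du,dv]
        h=((h-[c0,r0]+.5)*SS-.5)
        names.append(n); cv2.fillConvexPoly(lab,np.round(h*16).astype(np.int32),len(names)-1,shift=4)
    M=[]
    for i,_ in enumerate(names):
        a=cv2.GaussianBlur((lab==i).astype(np.float32),(0,0),sig*SS)
        M.append(cv2.resize(a,(c1-c0,r1-r0),interpolation=cv2.INTER_AREA))
    return names,np.stack(M,-1)
def resid(p,img,L,crop,du,dv,sig,roi):
    names,M=render(p,L,crop,du,dv,sig)
    c0,r0,c1,r1=crop
    I=img[r0:r1,c0:c1][roi]; A=M[roi]
    x=np.linalg.lstsq(np.r_[A,1e-3*np.eye(A.shape[1])],np.r_[I,np.zeros((A.shape[1],3))],rcond=None)[0]
    return (A@x-I)
E
python3 - <<'E'
from pf import *
p=snapshot("side")
crop=(240,180,288,215)
for nm,guess in(("side_start",-.022),("side_a",-.0025),("side_b",.006)):
    img=np.load(nm+".npy")
    def setup(yc):
        # roi: near blocks
        c0,r0,c1,r1=crop; m=np.zeros((r1-r0,c1-c0),np.uint8)
        for P in (np.r_[box(.046,yc,.022,.028,.046,.06),[[.069,yc,.054]]],np.r_[box(.09,.010,.018,.018,.046,.06),[[.072,.010,.054]]]):
            cv2.fillConvexPoly(m,np.round(hull(p,P)-[c0,r0]).astype(np.int32),1)
        m=cv2.dilate(m,np.ones((5,5)))
        return m.astype(bool)
    roi=setup(guess)
    # exclude slot area & gripper (very dark) away from blocks
    def f(v):
        yc,yr,xcc,xcr,du,dv,sig,zt=v
        return resid(p,img,scene(yc,yr,xcc,xcr,zt,.005,True),crop,du,dv,sig,roi).ravel()/5
    best=None
    for g in (-.003,0,.003):
        r=least_squares(f,[guess+g,.010,.046,.090,0,0,.7,.060],x_scale=[.001,.001,.001,.001,.3,.3,.2,.001],diff_step=.02,loss="soft_l1")
        if best is None or r.cost<best.cost: best=r
    v=best.x; print(nm,np.round(v,4),best.cost,"remain",v[1]-v[0])
    overlay(p,[(P,(0,0,255)) for _,P in scene(v[0],v[1],v[2],v[3],v[7],.005,True)[1:]],crop,14,"fit_%s.png"%nm,img)
E
```

```text
side_start [-0.0227  0.0091  0.0488  0.0908 -0.      0.      0.9818  0.0594] 3355.535669075781 remain 0.03177814935227503
side_a [-1.3000e-02  8.5000e-03  5.0700e-02  8.8500e-02  2.7000e-03  8.5210e-01
  3.2428e+00  5.9600e-02] 3600.621300512496 remain 0.021534205037143164
side_b [ 0.0071  0.0096  0.0484  0.0904  0.     -0.      1.169   0.0593] 3944.2213126117367 remain 0.002430297542364814
```

```bash
sed -i 's/L.append(("slot".*/L.append(("slot",np.array([[.041,.075,.046],[.050,.075,.046],[.050,-.075,.046],[.041,-.075,.046]])))/' pf.py
cat > pfit.py <<'E'
from pf import *
ST=np.array([.001,.001,.001,.001,.3,.3,.15,.001,.001])
def mkroi(p,crop,yc,yr):
    c0,r0,c1,r1=crop; m=np.zeros((r1-r0,c1-c0),np.uint8)
    for P in (np.r_[box(.046,yc,.022,.028,.046,.06),[[.069,yc,.054]]],np.r_[box(.09,yr,.018,.018,.046,.06),[[.072,yr,.054]]]):
        cv2.fillConvexPoly(m,np.round(hull(p,P)-[c0,r0]).astype(np.int32),1)
    return cv2.dilate(m,np.ones((5,5))).astype(bool)
def fit(p,img,crop,yc,yr=.010,name=None,base=None,loss="soft_l1"):
    roi=mkroi(p,crop,yc,yr)
    best=None
    pri=np.array([0,0,.003,.003,1.5,1.5,.3,.0007,.001])
    for g in (-.003,0,.003):
        b=np.array([yc+g,yr,.046,.090,0,0,.7,.060,.005])
        def f(w):
            v=b+w*ST
            e=resid(p,img,scene(v[0],v[1],v[2],v[3],v[7],v[8],True),crop,v[4],v[5],max(v[6],.25),roi).ravel()/5
            return np.r_[e,((v-b)[2:]/pri[2:])]
        r=least_squares(f,np.zeros(9),diff_step=None,jac=lambda w:np.stack([(f(w+.25*e)-f(w-.25*e))/.5 for e in np.eye(9)],1),loss=loss)
        if best is None or r.cost<best[0]: best=(r.cost,b+r.x*ST)
    v=best[1]
    if name: overlay(p,[(P+0,(0,0,255)) for _,P in scene(v[0],v[1],v[2],v[3],v[7],v[8],True)[2:]],crop,14,name,img)
    print(name,np.round(v,4),round(best[0],1),"REMAIN mm %.2f"%((v[1]-v[0])*1000)); return v
E
python3 - <<'E'
from pfit import *
p=snapshot("side")
crop=(240,180,288,215)
for nm,g in(("side_start",-.022),("side_a",-.0025),("side_b",.006)):
    fit(p,np.load(nm+".npy"),crop,g,name="fit_%s.png"%nm)
E
```

```text
fit_side_start.png [-0.0268  0.0057  0.0472  0.0895 -1.3197  0.1255  0.929   0.0577  0.0055] 1550.8 REMAIN mm 32.47
fit_side_a.png [-1.5000e-03  1.2600e-02  4.2200e-02  8.5600e-02 -3.0910e-01 -1.3111e+00
  1.5202e+00  6.1200e-02  8.6000e-03] 2744.4 REMAIN mm 14.14
fit_side_b.png [ 0.0046  0.0076  0.0459  0.0878 -1.1967 -0.1715  1.1029  0.0591  0.0074] 2307.4 REMAIN mm 2.97
```

View pics/fit_side_start.png

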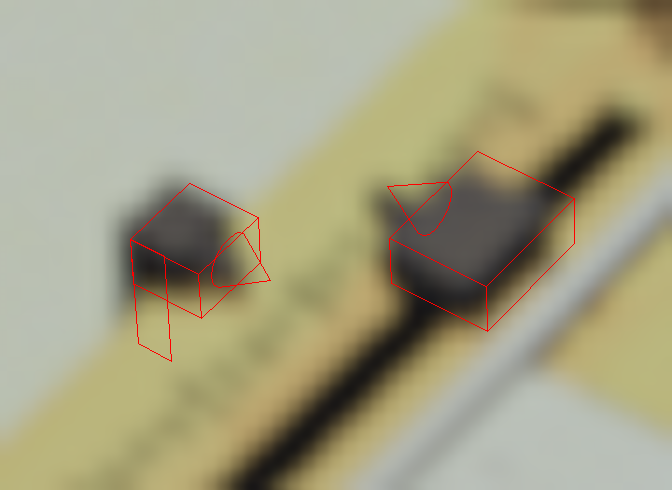

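View pics/fit_side_b.png

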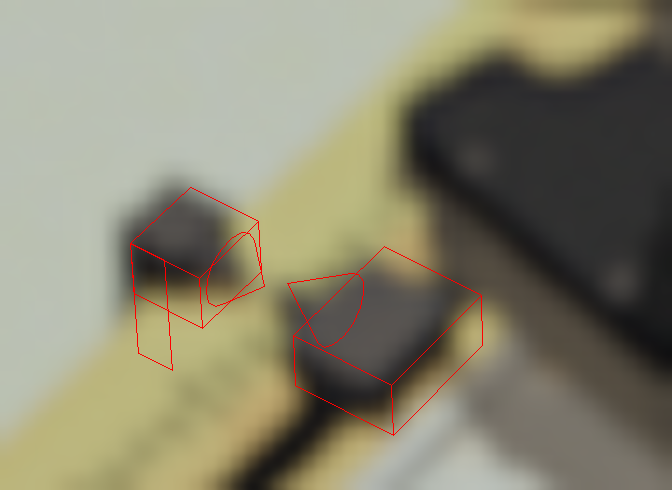

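jog_arm(
  targets="0 0 0 0 0 -4 -1; 0 0 0 0 0 -7 -1; 0 0 0 0 0 -9 -1; 0 0 0 0 0 -9 -1; 0 0 0 0 0 -9 -1; 0 0 0 0 0 -9 -0.45; 0 0 0 0 0 -9 -0.45; 0 0 0 0 0 -9 -0.45",
)

```text
clock: 16.85
tool_pos: [0.5029, -0.0955, 0.0175]
orientation: [-180.0, -0.3, -13.0]
force: [-0.4, 0.5, -0.4]
opening: 0.0239
```

```bash
python3 - <<'E'
from pfit import *
from mv import st
o=st()
p=snapshot("side"); p2=snapshot("side")
m=(p["img"].astype(np.float32)+p2["img"])/2; np.save("side_c.npy",m)
fit(p,m,(240,180,288,215),.008,name="fit_c.png")
E
```

```text
16.85 [ 0.5029 -0.0955  0.0175] [-179.97   -0.31  -13.03] [ 11.3  19.  -34.4   0.2 -36.3  65.5] [-0.4  0.5 -0.4] 0.0239
fit_c.png [ 0.0109  0.0115  0.0474  0.0886 -0.113  -0.8864  1.0501  0.0586  0.0067] 1731.3 REMAIN mm 0.57
```

```bash
python3 - <<'E'
from mv import *
o=st(); p=list(o["tool_pos"]); w=o["orientation"][2]; a=(*p,w,-.45)
u=(p[0],p[1],.11,w,-.45); b=(.42,-.34,.18,w,-.45)
rows(line(a,u,3)+line(u,b,5))
E
```

```text
16.95 [ 0.5029 -0.0954  0.0175] [-179.96   -0.31  -13.02] [ 11.3  19.  -34.4   0.2 -36.3  65.5] [0.7 0.3 0.9] 0.024
0.0002 -0.0000 -0.0308 -0.04 -0.31 0.00 -0.45; 0.0003 -0.0000 -0.0616 -0.04 -0.31 0.00 -0.45; 0.0005 -0.0001 -0.0925 -0.04 -0.31 0.00 -0.45; -0.0046 0.0513 -0.1065 -0.04 -0.31 0.00 -0.45; -0.0096 0.1027 -0.1206 -0.04 -0.31 0.00 -0.45; -0.0147 0.1541 -0.1347 -0.04 -0.31 0.00 -0.45; -0.0197 0.2055 -0.1487 -0.04 -0.31 0.00 -0.45; -0.0248 0.2569 -0.1628 -0.04 -0.31 0.00 -0.45
```

jog_arm(
  targets="0 0 -0.03 0 -0.3 0 -0.45; 0 0 -0.06 0 -0.3 0 -0.45; 0 0 -0.09 0 -0.3 0 -0.45; -0.005 0.051 -0.107 0 -0.3 0 -0.45; -0.01 0.103 -0.121 0 -0.3 0 -0.45; -0.015 0.154 -0.135 0 -0.3 0 -0.45; -0.02 0.206 -0.149 0 -0.3 0 -0.45; -0.025 0.257 -0.163 0 -0.3 0 -0.45",
)

```text
clock: 17.95
tool_pos: [0.4189, -0.3416, 0.1809]
orientation: [-180.0, -0.0, -13.0]
force: [0.8, -0.1, -0.2]
opening: 0.0237
```

```bash
python3 - <<'E'
from pfit import *
from mv import st
o=st()
for n,crop in(("side",(240,180,288,215)),("top",(280,174,325,206))):
    ps=[snapshot(n) for _ in range(5)]
    m=np.mean([a["img"].astype(np.float32) for a in ps],0); np.save(n+"_d.npy",m)
    fit(ps[0],m,crop,.008,name="fitd_%s.png"%n)
    overlay(ps[0],[],crop,14,"d_%s.png"%n,m)
    for k in("carriage_tip","rider_tip"): print(models.spot_point(k,ps[-1])[:1])
o=st()
E
```

```text
17.95 [ 0.4189 -0.3416  0.1809] [-1.7996e+02 -3.0000e-02 -1.3020e+01] [-18.4  10.  -20.1  -0.  -59.9  95.4] [ 0.8 -0.1 -0.2] 0.0237
fitd_side.png [ 0.0076  0.0076  0.0468  0.0886 -1.033  -0.1817  0.9359  0.0587  0.0075] 1194.2 REMAIN mm -0.01
[{'uv': [258.7, 197.3], 'conf': 0.45}]
[{'uv': [256.6, 200.6], 'conf': 0.37}]
fitd_top.png [ 0.0105  0.0076  0.0456  0.0901  0.0011 -0.4637  0.1622  0.0584  0.0077] 1841.4 REMAIN mm -2.93
[{'uv': [298.1, 191.7], 'conf': 0.67}]
[{'uv': [296.7, 191.0], 'conf': 0.41}]
18.65 [ 0.4201 -0.3396  0.1802] [-1.7996e+02 -1.0000e-02 -1.2970e+01] [-18.2  10.  -20.2  -0.  -59.8  95.2] [-0.4  0.4 -0.2] 0.0243
```

View pics/d_top.png

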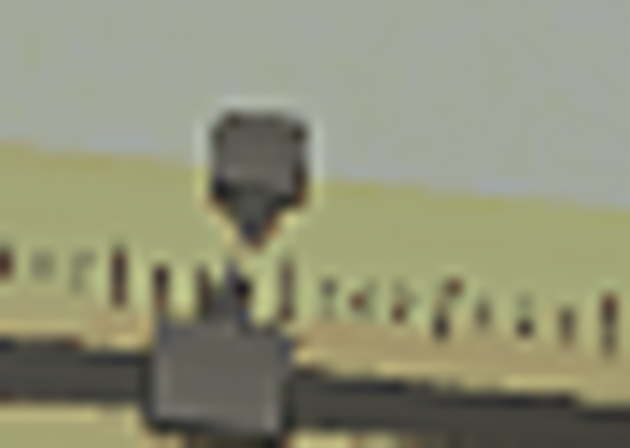

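View pics/d_side.png

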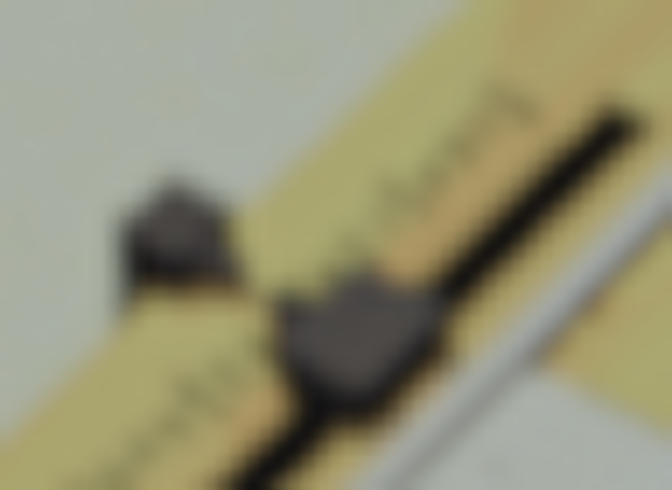

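View pics/fitd_top.png

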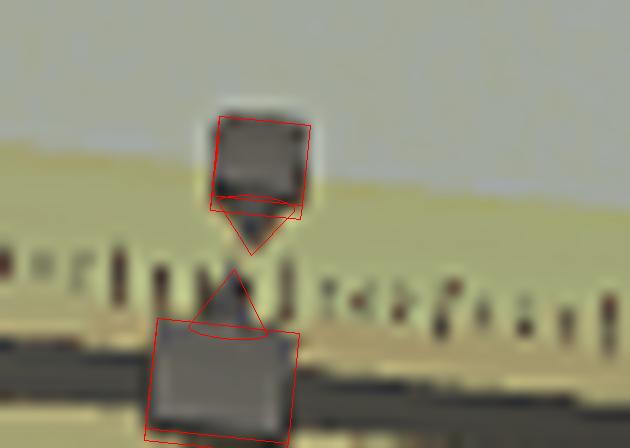

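```bash
python3 - <<'E'
from pfit import *
np.set_printoptions(linewidth=200,suppress=True,precision=1)
Qc,Qs=np.cos(Q[2]),np.sin(Q[2])
for n,crop in(("side",(246,188,276,212)),("top",(288,180,306,206))):
    ps=[snapshot(n) for _ in range(4)]
    Z=np.median([a["range_z"] for a in ps],0); p=ps[0]
    c0,r0,c1,r1=crop
    out=[]
    for r in range(r0,r1):
        for c in range(c0,c1):
            if Z[r,c]<=0: continue
            o,d=ray(p,(c,r)); X=o+d*Z[r,c]; e=X[:2]-Q[:2]
            out.append((r,c,(Qc*e[0]+Qs*e[1])*1e3,(-Qs*e[0]+Qc*e[1])*1e3,X[2]*1e3,p["img"][r,c].mean()))
    out=np.array(out); H=np.full((r1-r0,c1-c0),np.nan)
    for a in out: H[int(a[0])-r0,int(a[1])-c0]=a[4]
    print(n); print(np.round(H).astype(int))
    for nm,xr in(("car",(.033,.062)),("rid",(.08,.105))):
        s=out[(out[:,2]>xr[0]*1e3)&(out[:,2]<xr[1]*1e3)&(out[:,4]>54)&(np.abs(out[:,3]-8)<25)]
        print(nm,len(s),s[:,2:5].mean(0),s[:,2:5].min(0),s[:,2:5].max(0))
E
```

```text
side
[[ 3  1  2  1  0  2  2  3  2  2  2  1  3  2  1  2  2  1 47 48 47 47 48 47 46 47 48 48 47 47]
 [ 1  1  2  1  2  1  0  1  1  2  1  1  1  3  1  4  1 47 47 47 49 47 47 47 48 46 47 47 47 48]
 [ 1  1  1  1  1  2  1  1  0  1  1  1  1  1  1  1 47 47 47 48 48 47 46 48 47 48 48 47 47 46]
 [ 2  0  1  1  1  1  1  0  1  1  2  2  2  1  2 48 46 47 47 47 47 47 48 46 46 48 47 48 47 49]
 [ 1  0  2  1  3  1  3  1  1  1  2  2  3  1 48 49 48 47 47 46 48 48 48 46 47 47 48 47 47 47]
 [ 1  1  2  1  1 61 62 63  2  2  2  2  2 46 47 48 48 48 48 48 47 47 48 46 49 48 47 48 45 49]
 [ 1  2  0  2 64 61 62 63 62 63  1  1 48 47 46 48 48 48 47 48 46 48 47 48 47 47 47 48 48 47]
 [-1  2  1 63 62 62 63 63 63 63 60 49 47 47 48 48 47 47 47 47 48 48 48 47 48 46 48 47 46 49]
 [ 3  2 62 63 61 64 62 62 61 61 56 48 47 48 47 47 49 48 47 49 47 47 49 48 48 46 48 47 48 48]
 [ 1  1 60 61 62 62 62 61 61 60 59 46 47 48 47 49 48 47 48 47 48 47 47 47 49 47 46 48 48 49]
 [ 1  3 55 57 59 60 60 61 58 59 58 45 47 47 47 47 47 47 48 46 48 47 48 47 47 47 47 49 49 48]
 [ 3  1 50 52 54 57 57 58 56 58 57 56 47 48 47 47 47 49 47 62 62 62 47 4
[... 2156 characters left out ...]
 47 48 48 48]
 [47 48 46 48 48 48 58 62 61 59 47 49 48 48 49 48 47 47]
 [47 47 48 62 65 64 63 63 63 65 62 63 48 50 47 49 48 49]
 [48 47 50 63 64 63 63 63 61 62 64 63 64 47 47 46 46 48]
 [49 48 48 63 65 62 63 60 63 63 62 63 64 49 48 49 49 49]
 [50 47 49 64 62 64 63 63 62 63 63 63 63 49 46 46 49 48]
 [48 47 62 63 63 63 64 63 64 63 62 61 61 49 48 51 49 48]
 [46 49 62 63 64 62 64 63 65 63 63 61 61 49 48 48 48 50]
 [47 49 62 64 65 62 62 63 64 63 62 61 61 50 51 49 50 47]
 [46 46 56 62 60 63 61 61 61 63 65 63 62 47 48 50 49 50]
 [49 48 46 47 48 49 52 54 55 57 60 58 49 47 46 48 48 48]]
car 93 [45.2 10.7 62.3] [34.1 -2.9 54.7] [61.  24.9 64.8]
rid 46 [89.2  8.  62. ] [80.8 -0.9 56.8] [98.4 16.9 64.9]
```

```bash
cat > dep.py <<'E'
from pfit import *
def model_mask(p,crop,P_list,q,thr):
    # binary at pixel centres, via 8x SS sample of centre -> evaluate soft coverage
    c0,r0,c1,r1=crop; S=8
    m=np.zeros(((r1-r0)*S,(c1-c0)*S),np.uint8)
    for P in P_list:
        h=(hull(p,P,q)-[c0,r0]+.5)*S-.5
        cv2.fillConvexPoly(m,np.round(h*16).astype(np.int32),1,shift=4)
    return cv2.resize(m.astype(np.float32),(c1-c0,r1-r0),interpolation=cv2.INTER_AREA)
def depfit(n,crop,guess,N=4,zb=.0015):
    from scipy.optimize import minimize
    ps=[snapshot(n) for _ in range(N)]; p=ps[0]
    Z=np.median([a["range_z"] for a in ps],0); c0,r0,c1,r1=crop
    H=np.zeros((r1-r0,c1-c0)); GX=H.copy(); GY=H.copy(); Qc,Qs=np.cos(Q[2]),np.sin(Q[2])
    for r in range(r0,r1):
        for c in range(c0,c1):
            o,d=ray(p,(c,r)); X=o+d*Z[r,c]; e=X[:2]-Q[:2]
            H[r-r0,c-c0]=X[2]; GX[r-r0,c-c0]=Qc*e[0]+Qs*e[1]; GY[r-r0,c-c0]=-Qs*e[0]+Qc*e[1]
    res={}
    for nm in("car","rid"):
        xm=GX<.0705 if nm=="car" else GX>.0705
        obs=((H>.0535)&xm&(GX>.03)&(GX<.11)&(np.abs(GY-guess[nm])<.022)).astype(float)
        def mk(v):
            y,xc,zt=v
            if nm=="car": L=[box(xc,y,.022,.028,.052,zt),cone(xc+.011,.069,y,.054+zb,.005)]
            else: L=[box(xc,y,.016,.018,.052,zt),cone(xc-.008,.072,y,.054+zb,.005)]
            return L
        # grid search then refine by averaging the near-minimum set
        x0=.0455 if nm=="car" else .0895
        cand=[]
        for y in np.arange(guess[nm]-.006,guess[nm]+.006,.0005):
            for xc in np.arange(x0-.003,x0+.0031,.001):
                M=model_mask(p,crop,mk((y,xc,.0625)),Q,0)
                cand.append((((M-obs)**2).sum(),y,xc))
        cand=np.array(cand); w=np.exp(-(cand[:,0]-cand[:,0].min())/1.0)
        res[nm]=(w@cand[:,1:])/w.sum(); sd=np.sqrt((w@(cand[:,1]-res[nm][0])**2)/w.sum())
        top=(H>.0605)&xm&(obs>0)&(np.abs(GX-x0)<(.009 if nm=="car" else .006))
        print(n,nm,"sil y,x mm",np.round(res[nm]*1e3,2),"sd",round(sd*1e3,2),"min",round(cand[:,0].min(),2),"top-face mean y",round(GY[top].mean()*1e3,2),top.sum())
    print(n,"REMAIN %.2f"%((res["rid"][0]-res["car"][0])*1e3)); return res
E
python3 - <<'E'
from dep import *
depfit("side",(240,182,284,216),{"car":.0115,"rid":.009})
depfit("top",(284,176,312,208),{"car":.0105,"rid":.008})
E
```

```text
side car sil y,x mm [11.66 47.15] sd 0.57 min 10.98 top-face mean y 12.25 54
side rid sil y,x mm [ 8.78 91.05] sd 0.65 min 6.18 top-face mean y 9.58 23
side REMAIN -2.88
top car sil y,x mm [10.94 45.66] sd 0.42 min 5.73 top-face mean y 11.09 66
top rid sil y,x mm [ 8.04 90.39] sd 0.46 min 2.37 top-face mean y 7.65 30
top REMAIN -2.89
```

```bash
python3 - <<'E'
from mv import *
o=st(); w=-13.0; a=(*o["tool_pos"],w,-.45); u=(.5029,-.0955,.11,w,-.45)
rows(line(a,u,6)+[u]*2)
E
```

```text
19.45 [ 0.4198 -0.3401  0.1802] [-1.7996e+02 -2.0000e-02 -1.3020e+01] [-18.2  10.  -20.2  -0.  -59.8  95.2] [ 0.5 -0.  -0.1] 0.024
0.0043 -0.0428 0.0117 -0.04 -0.02 -0.02 -0.45; 0.0086 -0.0857 0.0235 -0.04 -0.02 -0.02 -0.45; 0.0129 -0.1285 0.0352 -0.04 -0.02 -0.02 -0.45; 0.0172 -0.1713 0.0469 -0.04 -0.02 -0.02 -0.45; 0.0215 -0.2142 0.0587 -0.04 -0.02 -0.02 -0.45; 0.0258 -0.2570 0.0704 -0.04 -0.02 -0.02 -0.45; 0.0258 -0.2570 0.0704 -0.04 -0.02 -0.02 -0.45; 0.0258 -0.2570 0.0704 -0.04 -0.02 -0.02 -0.45
```

jog_arm(
  targets="0.004 -0.043 0.012 0 0 0 -0.45; 0.009 -0.086 0.023 0 0 0 -0.45; 0.013 -0.128 0.035 0 0 0 -0.45; 0.017 -0.171 0.047 0 0 0 -0.45; 0.022 -0.214 0.059 0 0 0 -0.45; 0.0258 -0.257 0.0704 0 0 0 -0.45; 0.0258 -0.257 0.0704 0 0 0 -0.45; 0.0258 -0.257 0.0704 0 0 0 -0.45",
)

```text
clock: 20.45
tool_pos: [0.5028, -0.0954, 0.11]
orientation: [-180.0, 0.0, -13.0]
force: [-0.2, -0.8, 0.2]
opening: 0.0241
```

```bash
python3 - <<'E'
from mv import *
o=st(); w=-13.0; a=(*o["tool_pos"],w,-.45); u=(.5029,-.0955,.06,w,-.45); b=(.5029,-.0955,.0175,w,-.45)
rows(line(a,u,3)+line(u,b,4)+[b])
E
```

```text
20.45 [ 0.5028 -0.0954  0.11  ] [-179.97    0.    -12.98] [ 11.2  11.6 -28.7  -0.  -49.7  65.8] [-0.2 -0.8  0.2] 0.0241
0.0000 0.0000 0.0167 -0.03 0.00 0.02 -0.45; 0.0001 0.0001 0.0333 -0.03 0.00 0.02 -0.45; 0.0001 0.0001 0.0500 -0.03 0.00 0.02 -0.45; 0.0001 0.0001 0.0606 -0.03 0.00 0.02 -0.45; 0.0001 0.0001 0.0712 -0.03 0.00 0.02 -0.45; 0.0001 0.0002 0.0819 -0.03 0.00 0.02 -0.45; 0.0001 0.0002 0.0925 -0.03 0.00 0.02 -0.45; 0.0001 0.0002 0.0925 -0.03 0.00 0.02 -0.45
```

jog_arm(
  targets="0 0 0.017 0 0 0 -0.45; 0 0 0.033 0 0 0 -0.45; 0 0 0.05 0 0 0 -0.45; 0 0 0.061 0 0 0 -0.45; 0 0 0.072 0 0 0 -0.45; 0 0 0.082 0 0 0 -0.45; 0 0 0.092 0 0 0 -0.45; 0 0 0.092 0 0 0 -0.45",
)

```text
clock: 21.45
tool_pos: [0.5023, -0.0954, 0.0172]
orientation: [180.0, 0.1, -13.0]
force: [-0.5, 0.1, 0.2]
opening: 0.0241
```

jog_arm(
  targets="0 0 0 0 0 0 -0.45; 0 0 0 0 0 0 -1; 0 0 0 0 0 0 -1; 0 0 0 0 0 0 -1; 0 0 0 0 0 0 -1; 0 0 0 0 0 0 -1; 0 0 0 0 0 0 -1; 0 0 0 0 0 0 -1",
)

```text
clock: 22.45
tool_pos: [0.5027, -0.0948, 0.0175]
orientation: [-179.9, 0.0, -13.0]
force: [-1.3, 6.0, 1.1]
opening: 0.0137
```

Yaw −13.0 again; now turn back 11.1° clockwise.

jog_arm(
  targets="0 0 0 0 0 4 -1; 0 0 0 0 0 8 -1; 0 0 0 0 0 11.1 -1; 0 0 0 0 0 11.1 -1; 0 0 0 0 0 11.1 -1; 0 0 0 0 0 11.1 -1; 0 0 0 0 0 11.1 -1; 0 0 0 0 0 11.1 -1",
)

```text
clock: 23.45
tool_pos: [0.5026, -0.0949, 0.0176]
orientation: [-180.0, 0.0, -24.1]
force: [-0.8, -3.7, -0.6]
opening: 0.0137
```

jog_arm(
  targets="0 0 0 0 0 0 -0.45; 0 0 0 0 0 0 -0.45; 0 0 0 0 0 0 -0.45; 0 0 -0.03 0 0 0 -0.45; 0 0 -0.06 0 0 0 -0.45; 0 0 -0.09 0 0 0 -0.45; -0.005 0.05 -0.1 0 0 0 -0.45; -0.010 0.10 -0.115 0 0 0 -0.45",
)

```text
clock: 24.45
tool_pos: [0.4522, -0.1827, 0.133]
orientation: [-180.0, 0.0, -24.0]
force: [0.7, -0.4, 0.2]
opening: 0.0239
```

jog_arm(
  targets="-0.005 0.05 -0.01 0 0 0 -0.45; -0.01 0.1 -0.02 0 0 0 -0.45; -0.015 0.15 -0.03 0 0 0 -0.45; -0.015 0.15 -0.03 0 0 0 -0.45; -0.015 0.15 -0.03 0 0 0 -0.45; -0.015 0.15 -0.03 0 0 0 -0.45; -0.015 0.15 -0.03 0 0 0 -0.45; -0.015 0.15 -0.03 0 0 0 -0.45",
)

```text
clock: 25.45
tool_pos: [0.378, -0.3131, 0.1628]
orientation: [-180.0, 0.0, -23.9]
force: [0.5, -0.6, -0.6]
opening: 0.024
```

```bash
python3 - <<'E'
from dep import *
from mv import st
o=st()
depfit("side",(240,182,284,216),{"car":.0085,"rid":.009})
depfit("top",(284,176,312,208),{"car":.008,"rid":.008},N=6)
for n,crop in(("side",(240,180,288,215)),("top",(280,174,325,206))):
    p=snapshot(n); overlay(p,[],crop,14,"e_%s.png"%n)
E
```

```text
25.45 [ 0.378  -0.3131  0.1628] [-1.7995e+02  5.0000e-02 -2.3890e+01] [-16.7   6.3 -27.2  -0.1 -56.5  82.8] [ 0.5 -0.6 -0.6] 0.024
side car sil y,x mm [ 8.23 46.71] sd 0.53 min 10.98 top-face mean y 9.28 56
side rid sil y,x mm [ 8.73 91.06] sd 0.69 min 7.18 top-face mean y 10.22 24
side REMAIN 0.50
top car sil y,x mm [ 7.92 45.65] sd 0.41 min 5.67 top-face mean y 8.14 65
top rid sil y,x mm [ 8.04 90.39] sd 0.46 min 2.37 top-face mean y 7.49 31
top REMAIN 0.12
```

View pics/e_top.png

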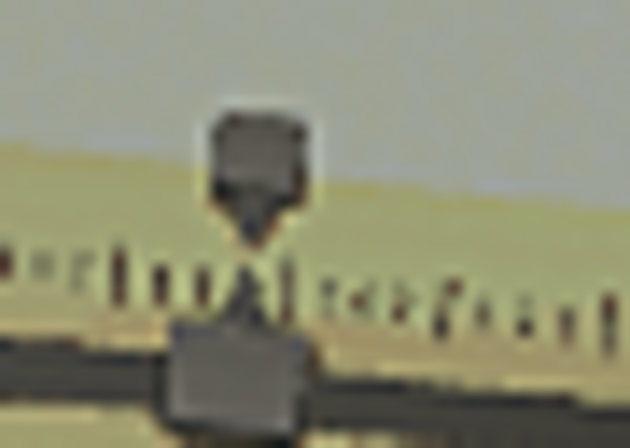

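View pics/e_side.png

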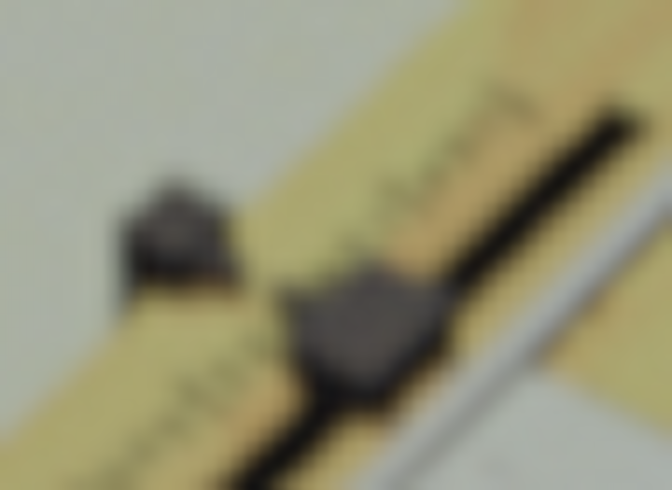

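```bash
python3 - <<'E'
from mv import *
o=st(); w=-6.88; a=(*o["tool_pos"],o["orientation"][2],.1); x,y=.5113,.0145; u=(x,y,.12,w,.1)
rows(line(a,u,7)+[u])
E
```

```text
26.05 [ 0.3776 -0.3137  0.1629] [-1.7996e+02  4.0000e-02 -2.3970e+01] [-16.8   6.3 -27.2  -0.1 -56.6  82.8] [ 0.2  0.2 -0.3] 0.024
-0.0016 -0.0506 0.0062 -0.05 0.04 -2.44 0.10; -0.0032 -0.1012 0.0123 -0.05 0.03 -4.88 0.10; -0.0048 -0.1518 0.0185 -0.05 0.03 -7.32 0.10; -0.0063 -0.2024 0.0247 -0.05 0.03 -9.76 0.10; -0.0079 -0.2530 0.0308 -0.05 0.03 -12.21 0.10; -0.0095 -0.3036 0.0370 -0.05 0.03 -14.65 0.10; -0.0111 -0.3542 0.0432 -0.05 0.03 -17.09 0.10; -0.0111 -0.3542 0.0432 -0.05 0.03 -17.09 0.10
```

jog_arm(
  targets="-0.002 -0.051 0.006 0 0 -2.4 0.1; -0.003 -0.101 0.012 0 0 -4.9 0.1; -0.005 -0.152 0.018 0 0 -7.3 0.1; -0.006 -0.202 0.025 0 0 -9.8 0.1; -0.008 -0.253 0.031 0 0 -12.2 0.1; -0.0095 -0.304 0.037 0 0 -14.6 0.1; -0.0111 -0.354 0.043 0 0 -17.1 0.1; -0.0111 -0.354 0.043 0 0 -17.1 0.1",
)

```text
clock: 27.05
tool_pos: [0.5123, 0.0169, 0.1197]
orientation: [-180.0, 0.0, -6.6]
force: [-1.0, -0.8, -0.4]
opening: 0.0483
```

```bash
python3 - <<'E'
from mv import *
snapshot("side"); snapshot("side")
o=st(); w=-6.88; a=(*o["tool_pos"],o["orientation"][2],.1); u=(.5113,.0145,.056,w,.1)
rows(line(a,u,6)+[u]*2)
E
```

```text
27.15 [0.511  0.0147 0.1198] [-1.7997e+02  8.0000e-02 -6.8200e+00] [ 23.6  10.9 -28.   -0.1 -51.1  59.6] [-0.6 -0.7 -0.7] 0.0481
0.0001 0.0000 0.0106 -0.03 0.08 0.01 0.10; 0.0001 0.0001 0.0213 -0.03 0.08 0.02 0.10; 0.0002 0.0001 0.0319 -0.03 0.08 0.03 0.10; 0.0003 0.0001 0.0425 -0.03 0.08 0.04 0.10; 0.0004 0.0001 0.0532 -0.03 0.08 0.05 0.10; 0.0004 0.0002 0.0638 -0.03 0.08 0.06 0.10; 0.0004 0.0002 0.0638 -0.03 0.08 0.06 0.10; 0.0004 0.0002 0.0638 -0.03 0.08 0.06 0.10
```

jog_arm(
  targets="0 0 0.011 0 0 0 0.1; 0 0 0.021 0 0 0 0.1; 0 0 0.032 0 0 0 0.1; 0 0 0.042 0 0 0 0.1; 0 0 0.053 0 0 0 0.1; 0 0 0.0635 0 0 0 0.1; 0 0 0.0635 0 0 0 0.1; 0 0 0.0635 0 0 0 0.1",
)

```text
clock: 28.15
tool_pos: [0.5111, 0.0148, 0.0565]
orientation: [-180.0, 0.1, -6.8]
force: [0.9, 0.0, -0.2]
opening: 0.048
```

jog_arm(
  targets="0 0 0 0 0 0 -1; 0 0 0 0 0 0 -1; 0 0 0 0 0 0 -1; 0 0 0 0 0 0 -1; 0 0 0 0 0 0 -1; 0 0.008 0 0 0 0 -1; 0 0.018 0 0 0 0 -1; 0 0.030 0 0 0 0 -1",
)

```text
clock: 29.15
tool_pos: [0.5074, -0.0158, 0.0565]
orientation: [-180.0, 0.1, -6.8]
force: [-2.6, 1.8, 3.9]
opening: 0.0121
```

```bash
python3 - <<'E'
from mv import *
o=st(); print(gxy(o["tool_pos"]))
E
```

```text
29.15 [ 0.5074 -0.0158  0.0565] [-1.7997e+02  6.0000e-02 -6.8100e+00] [ 20.4  15.4 -32.5  -0.1 -42.1  62.9] [-2.6  1.8  3.9] 0.0121
[-0.0315  0.0153]
```

jog_arm(
  targets="0 0.015 0 0 0 0 -1; 0 0.030 0 0 0 0 -1; 0 0.045 0 0 0 0 -1; 0 0.060 0 0 0 0 -1; 0 0.071 0 0 0 0 -1; 0 0.079 0 0 0 0 -1; 0 0.083 0 0 0 0 -1; 0 0.083 0 0 0 0 -1",
)

```text
clock: 30.15
tool_pos: [0.4977, -0.0943, 0.0565]
orientation: [-179.6, 0.0, -6.9]
force: [-8.9, 36.8, 11.9]
opening: 0.0116
```

```bash
python3 - <<'E'
from mv import *
o=st(); print(gxy(o["tool_pos"]))
E
```

```text
30.15 [ 0.4977 -0.0943  0.0565] [-179.61    0.     -6.88] [ 11.2  15.3 -32.5  -0.6 -42.1  72.3] [-8.9 36.8 11.9] 0.0116
[-0.0316 -0.0638]
```

jog_arm(
  targets="0 0 0 0 0 0 -1; 0 0 0 0 0 0 0; 0 0 0 0 0 0 0; 0 0 0 0 0 0 0; 0 0 -0.03 0 0 0 0; 0 0 -0.06 0 0 0 0; 0 0 -0.09 0 0 0 0; 0 0.04 -0.1 0 0 0 0",
)

```text
clock: 31.15
tool_pos: [0.4944, -0.1343, 0.1584]
orientation: [-179.6, -0.2, -6.7]
force: [0.7, -0.1, -0.9]
opening: 0.0439
```

jog_arm(
  targets="-0.01 0.05 -0.01 0 0 0 0; -0.02 0.1 -0.02 0 0 0 0; -0.03 0.15 -0.03 0 0 0 0; -0.04 0.20 -0.04 0 0 0 0; -0.04 0.23 -0.04 0 0 0 0; -0.04 0.23 -0.04 0 0 0 0; -0.04 0.23 -0.04 0 0 0 0; -0.04 0.23 -0.04 0 0 0 0",
)

```text
clock: 32.15
tool_pos: [0.4278, -0.3576, 0.1967]
orientation: [-179.6, -0.2, -6.7]
force: [-0.2, -0.7, 0.4]
opening: 0.0435
```

```bash
python3 - <<'E'
from dep import *
from mv import st
o=st()
depfit("side",(240,182,284,216),{"car":.0085,"rid":.009})
depfit("top",(284,176,312,208),{"car":.008,"rid":.008},N=6)
p=snapshot("side"); save(p,"f_side.png",(140,120,370,300),3.4)
p=snapshot("top"); save(p,"f_top.png")
im=rect([p],.052,-.09,.03,-.125,.05,4000)
for y in range(-12,5,1): cv2.line(im,(int((.05-y/100)*4000),0),(int((.05-y/100)*4000),5),(255,0,0),1)
cv2.imwrite("pics/f_rect.png",im.astype(np.uint8)[...,::-1])
E
```

```text
32.15 [ 0.4278 -0.3576  0.1967] [-179.59   -0.21   -6.66] [-20.1  10.8 -16.6  -0.5 -62.5 103.7] [-0.2 -0.7  0.4] 0.0435
side car sil y,x mm [ 8.2  46.96] sd 0.61 min 12.28 top-face mean y 9.51 58
side rid sil y,x mm [ 8.78 91.05] sd 0.65 min 6.18 top-face mean y 9.29 21
side REMAIN 0.58
top car sil y,x mm [ 7.92 45.51] sd 0.41 min 5.14 top-face mean y 7.92 68
top rid sil y,x mm [ 8.04 90.39] sd 0.46 min 2.37 top-face mean y 7.49 30
top REMAIN 0.12
```

View pics/f_side.png

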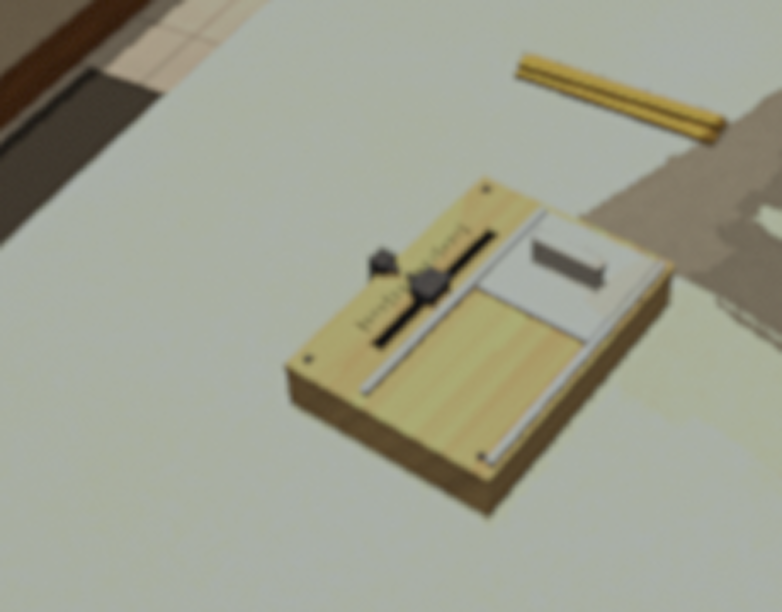

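View pics/f_rect.png

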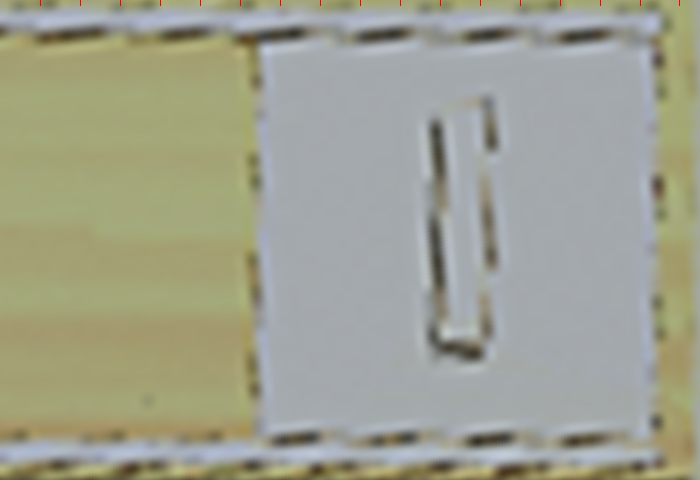

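View pics/f_top.png

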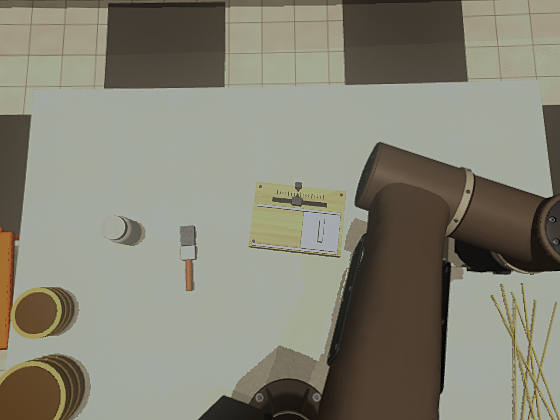

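```bash
python3 -c "
from plant import job; print(job.close_job())"
```

```text
the job is handed in; nothing more can be done
None
```

I slid the cover off to its stop, turned the sunken knob anticlockwise and slid the cover back to its stop. I then let go and handed the job in at about 34 s. No verdict was reported.

- **Pointer setting:** My first setting put the carriage about 2.9 mm past the rider, because the photometric fit I used from the side view was wrong. The depth silhouettes from both cameras showed this, so I gripped the knob again and turned it back 11.1°.
- **Pointers at the end:** The depth silhouettes put the carriage 0.12 mm (top camera) and 0.58 mm (side camera) short of the rider. A cruder check, the mean position of each block's top face, put it 0.2 to 0.4 mm past. These differences are within the measuring error of about 0.5 mm.
- **Cover:** The last top picture shows it centred at y = −64.5 mm in the gauge's frame. Fully shut is −65 mm, and the arm met the stop with about 37 N at the wrist.
- **Rest of the scene:** The rider's measured position did not change. The jar and brush look undisturbed in the last top picture and the slats in the last side picture. The gripper ended clear of everything.

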